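# Arm the tattoo-removal laser at its guarded lever switch

## Task

Arm the bench-top laser: fold back the hinged safety cover on the console's deck by its bar, pull the black flanged knob of the locking lever up out of its notch, swing the lever over to the cover's hinge side until it meets its stop and let it drop fully into the notch there, then shut the cover fully again and let go. Do not press the emergency stop button and leave the things standing around where they are.

Things in the scene. Friction and masses are not known exactly. Their poses are not given: they have to be found in the camera images.
- console: White bench-top laser console, a box 240 (x) x 320 (y) x 75 mm high; its top is the deck. Origin: centre of its underside; x from its front (robot side) to its back, y left, z up. Fixed on its deck: the guarded switch (metal plinth 136 x 104 x 25 mm, centre at x 0, y -35 mm, under a grey hood), a key switch (x -5, y 115; 33 mm high) and a handpiece lying along x at the right edge (y -132; 40 mm high).
- cover_hinge (a point): Middle of the cover's hinge axis, at the back top edge of the plinth, 100 mm above the table. The axis runs along the console's y. Axes as the console's. Fixed to the console.
- cover (a joint): Angle of the cover (rad): 0 shut flat on the plinth, grows as its front lifts and folds back, up to 1.65 where it stands upright, leaning back slightly. The hinge is stiff with friction (about 0.3 N m, cover 0.22 kg): the cover stays at whatever angle it is left.
- cover_bar (a point): Middle of the cover's pull bar: round steel, 12 mm thick, 68 mm long along the console's y, on two posts 38 mm in front of the hood's front face. The hood is a grey box 130 long (hinge to front) x 90 wide x 78 mm high, open below. Shut, the bar lies 168 mm in front of the hinge axis and 60 mm above it, 85 mm above the deck. It moves with the cover; its axes are the cover's.
- lever_pivot (a point): Middle of the lever's pivot axis (along the console's y), 10 mm above the deck, in the middle of the plinth (66 mm in front of the hinge axis, 15 mm below it). Axes as the console's. Fixed to the console.
- lever (a joint): Swing of the lever about its pivot (rad): about 0 in the standby notch at the start, leaning 0.40 rad from upright towards the front; grows towards the cover's hinge. The armed notch is somewhere from 0.66 to 0.86, differing from switch to switch; a tall stop stands at its far side: a lever swung gently against the stop is in line with the notch. Unlocked it swings freely and stays where left.
- knob_center (a point): Centre of the black knob's grip at the top of the lever, a round barrel 28 mm in diameter and 30 mm long along the lever, with a flange of 36 mm diameter, 5 mm thick, above it. The centre is 66 mm from the pivot when the knob is down. Below it a thin steel sleeve. z points along the lever, away from the pivot. Under the cover until that is opened; its spot is about 71 mm above the deck at the start.
- knob (a joint): How far the knob and its sleeve are pulled up along the lever (m): 0 down, 0.012 at its upper stop. A spring pulls it down with 3 N at 0 and 5 N at 0.012. A cross pin on the sleeve sits in a notch of the steel quadrant at the lever's foot: it must be pulled up at least 0.008 to swing the lever, then rides on the quadrant's rim (0.008) and drops to 0 only in line with a notch.
- estop (a joint): Travel of the emergency stop button (m): 0 free, 0.006 fully pressed (14 N).
- estop_top (a point): Top centre of the red mushroom emergency stop button, 38 mm in diameter, on a round yellow base at the front left of the deck (console -75, 105); 22 mm above the deck.
- tumbler_center (a point): Bystander: centre of a tall pink tumbler with a side handle, 98 mm in diameter, 275 mm high with its straw, on the table right of the console (console 50, -280).
- goggles_center (a point): Bystander: laser goggles, 150 x 130 x 46 mm, on the table right of the console.
- jar_center (a point): Bystander: low white jar with a metal lid, 65 mm in diameter, 59 mm high, left of the console; it may have changed places with the second bottle.
- pigment_a_center (a point): Bystander: pigment bottle, 31 mm in diameter, 88 mm high, standing on the deck at the back left (about console 65, 100). Point half-way up.
- pigment_b_center (a point): Bystander: pigment bottle of the same kind, on the table left of the console; it may have changed places with the jar.
- phone_center (a point): Bystander: phone, 150 x 73 x 9 mm, lying on the table left of the console.

How it is judged:
By the outcome, as a careful person would: the job done as asked, in the order asked, and still so for the second after the job is handed in, with the robot touching nothing.
It also fails if it takes over 72 s, if anything falls off the work surface, if the arm or the gripper's body presses on something with over 40 N, if the wrist force passes 120 N, or if a joint passes its speed limit or range.

## Robot

A 6-joint arm with a two-finger parallel gripper is mounted at the origin on the work surface. World frame = base frame: x ahead of the robot, y to its left, z up, the work surface at z = 0. Lengths are in m, angles in rad, forces in N, time in s.
With the tool pointing down it reaches from about 0.35 to 0.975 m from the base axis. Payload 4.9 kg.
Tool frame: the origin (TCP) lies on the centre line of the jaws, within the pads' length; the fingertips stand ctrl.nose_length ahead of it and the grasp point (between the pads) lies 2 mm behind it (ctrl.nose_length is the distance from the TCP to the fingertips, in m); z points along the fingers, y is the direction in which the jaws open and shut (so a half turn about z gives the same grasp; the last joint's range is limited). The gripper opens to 85 mm and grips with 20 to 120 N. Pads are 22 mm wide; open, the fingers measure 114 mm over their backs; the gripper's body (76 mm by 85 mm) begins 54 mm behind the grasp point. The pads swing forward as they close: fully open they stand 13 mm farther back than shut.
Start: joints at [1.125, 0.053, 1.613, -0, 1.476, -0.119], TCP at [0.201, 0.592, 0.248] pointing down, gripper open.
Joint ranges: [-3.01, 3.01], [-1.01, 2.22], [0.06, 2.58], [-1.02, 4.17], [0.09, 2.62], [-3.14, 3.14]. Speed limits (rad/s): [2.57, 2.57, 3.14, 3.14, 3.14, 3.14].

## Interface

Orientations are given as a rotation vector (axis times angle).
In Python, from station import sensors, get_image, order, ctrl gives the robot as it stands.
- The arm moves only by the tool move_arm, never from a script. Its argument "increments" is a list of rows, each a list of 5 numbers: the shift along the tool's x, y, z in cm, then the turn about the tool's z in degrees, then the finger opening in cm, from 0 to 8.54. In form: [[dx, dy, dz, twist, gripper], ...]. A call has 1 to 5 rows; each row is the pose to reach, as a shift and turn from the pose commanded when the call began, along the tool's axes at that moment; what a row does not reach only later rows make up. A row lasts 1/8 s, in which the tool goes at most 62.5 mm and 10.7 degrees, less where a joint would pass 70% of its speed; a pose out of reach is approached as far as the arm can. A call with a gripper value outside its range is refused whole. The fingers move at their own pace and stop on an object; "newtons" is the grip in N (left out, the last holds). Time passes only in rows, so rows that repeat a pose let the fingers close. It gives the time, the measured TCP pose, the force and the opening at its end, in the units of the state.
- sensors.get_obs(): the state, without advancing time (a new reading comes with each control period).
- get_image(name): name is "scene" or "top" or "wrist"; returns a dict with "image" (420x560x3 uint8, red, green, blue), "K" (3x3 intrinsics, pixels), "D" ([k1, k2, p1, p2, k3] as OpenCV has them; the pictures are not rectified), "R" (3x3) and "t" (3): a world point X has camera coordinates R X + t. Camera axes: x right, y down, z forward; pixel columns grow to the right and rows downward; lengths in m; the calibration is good to about 2 mm. A picture is of the moment at which its call begins. There is no depth.
- order.finish_job(): hands the job in, once; it reports no verdict.
The state is a dict: "t": time; "q": joint angles; "dq": joint speeds; "effort": joint torques, N m; "tool_pos": TCP position; "tool_rot": TCP orientation; "contact_force": force on the tool from outside, world axes, zero at the start; "wrist_torque": the same for the moment, N m; "opening": finger opening in m.
Only numpy, scipy, OpenCV 4.12 (cv2) and the standard library are available. Lean on these libraries where they do the work, as an engineer would, in place of code of your own. Each camera call takes 0.05 s, during which the arm holds its last target.

## Working session

There is one attempt and no reset: what is moved stays moved. The work goes in short steps, Python scripts to look and compute and a tool call to move; the robot and the scene stay as the last step left them, time stands still between calls to the robot, and variables do not carry over. Pictures are saved under pics/ and viewed, and the job is handed in when it is done.

Besides the shell and the picture viewer there is one more tool, called after ">>>" as name(argument=value, ...), one argument or row to a line, values as JSON. move_arm: Moves the arm, as the interface text tells. Its arguments: {"type":"object","properties":{"increments":{"type":"array"},"newtons":{"type":"number"}},"required":["increments"]}

```bash
mkdir -p pics; ls
cat > h.py <<'E'
import numpy as np, cv2
from station import sensors, get_image, order, ctrl
from scipy.spatial.transform import Rotation as Rn
def snap(name,fn,crop=None,scale=1):
    d=get_image(name); im=cv2.cvtColor(d["image"],cv2.COLOR_RGB2BGR)
    np.savez("pics/"+fn+".npz",**d)
    if crop: im=im[crop[1]:crop[3],crop[0]:crop[2]]
    if scale!=1: im=cv2.resize(im,None,fx=scale,fy=scale,interpolation=cv2.INTER_CUBIC)
    cv2.imwrite("pics/"+fn+".png",im); return d
def ray(d,uv):
    p=cv2.undistortPoints(np.array([[uv]],float),d["K"],d["D"])[0,0]
    R=d["R"];t=d["t"]; return -R.T@t, R.T@np.array([p[0],p[1],1])
def atz(d,uv,z):
    c,r=ray(d,uv); return c+r*(z-c[2])/r[2]
def proj(d,X):
    X=np.atleast_2d(X).astype(float)
    return cv2.projectPoints(X,cv2.Rodrigues(d["R"])[0],d["t"].reshape(3,1),d["K"],d["D"])[0][:,0]
def load(fn): return dict(np.load("pics/"+fn+".npz"))
E
python3 - <<'E'
from h import *
for n in("scene","top","wrist"): snap(n,n+"0")
o=sensors.get_obs(); print({k:np.round(v,3) for k,v in o.items()}, ctrl.nose_length)
E
```

```text
pics
{'t': np.float64(0.15), 'q': array([ 1.125,  0.053,  1.614,  0.   ,  1.476, -0.119]), 'dq': array([ 0.001, -0.003, -0.003, -0.001,  0.001, -0.001]), 'effort': array([ 1.0000e-03, -3.9424e+01, -3.7072e+01, -0.0000e+00,  5.0000e-03,
        0.0000e+00]), 'tool_pos': array([0.2  , 0.591, 0.247]), 'tool_rot': array([-5.110e-01, -3.099e+00,  2.000e-03]), 'contact_force': array([ 0.148, -0.659, -0.619]), 'wrist_torque': array([-0.058, -0.049, -0.048]), 'opening': np.float64(0.085)} 0.017
```

```bash
ls pics
```

```text
scene0.npz
scene0.png
top0.npz
top0.png
wrist0.npz
wrist0.png
```

View pics/scene0.png

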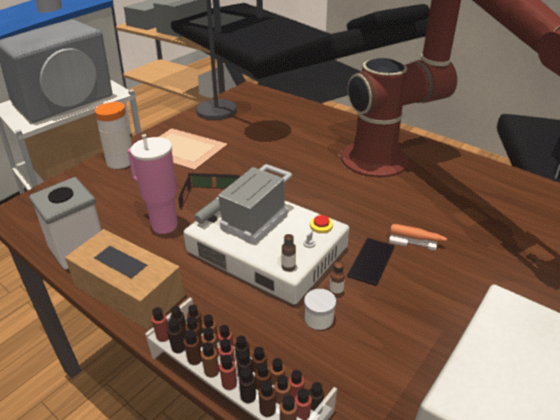

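View pics/top0.png

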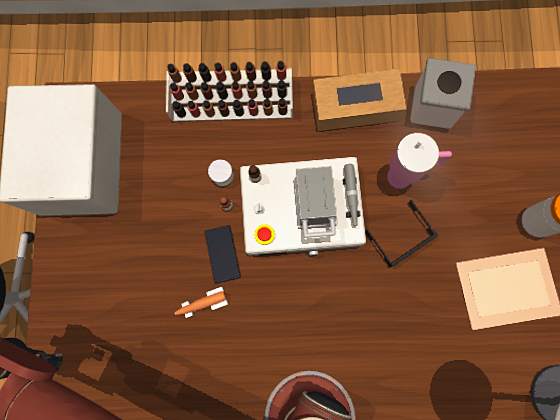

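View pics/wrist0.png

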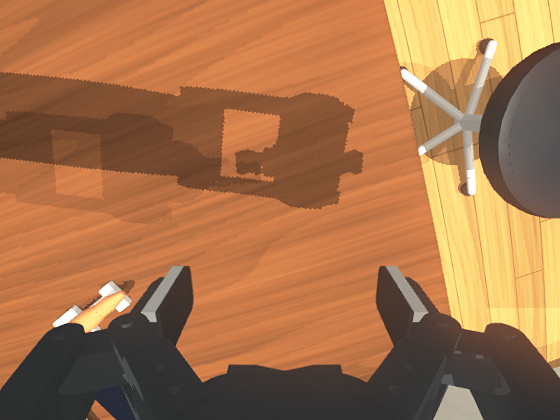

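The scene view shows the console mid-table with its hood shut. In the top view the robot base is at the bottom (310,410), the console spans about (241-366, 158-252), and the bar is near (318,237). I'll enlarge the console for measuring.

Run:
```python
from h import *
im=cv2.imread("pics/top0.png")[150:265,225:385]; cv2.imwrite("pics/top0c.png",cv2.resize(im,None,fx=5,fy=5,interpolation=cv2.INTER_CUBIC))
im=cv2.imread("pics/scene0.png")[155:305,175:365]; cv2.imwrite("pics/scene0c.png",cv2.resize(im,None,fx=4,fy=4,interpolation=cv2.INTER_CUBIC))
```

```text
(no output)
```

View pics/top0c.png

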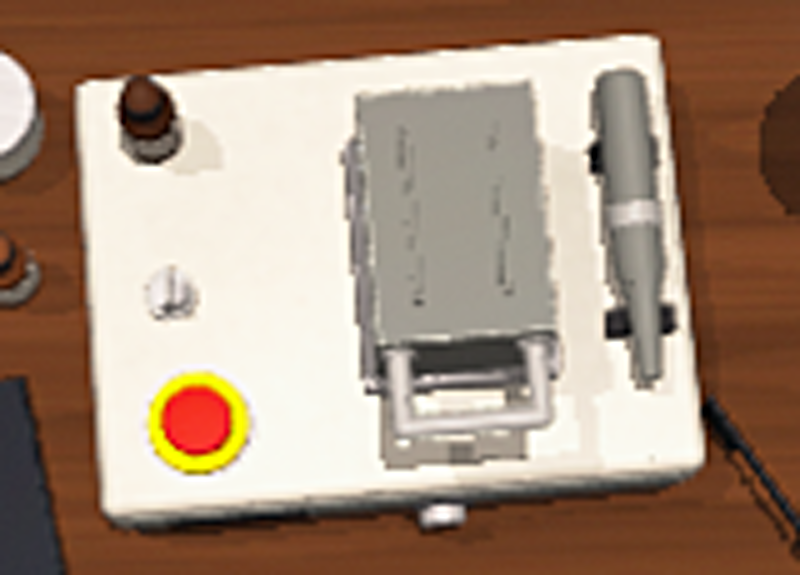

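View pics/scene0c.png

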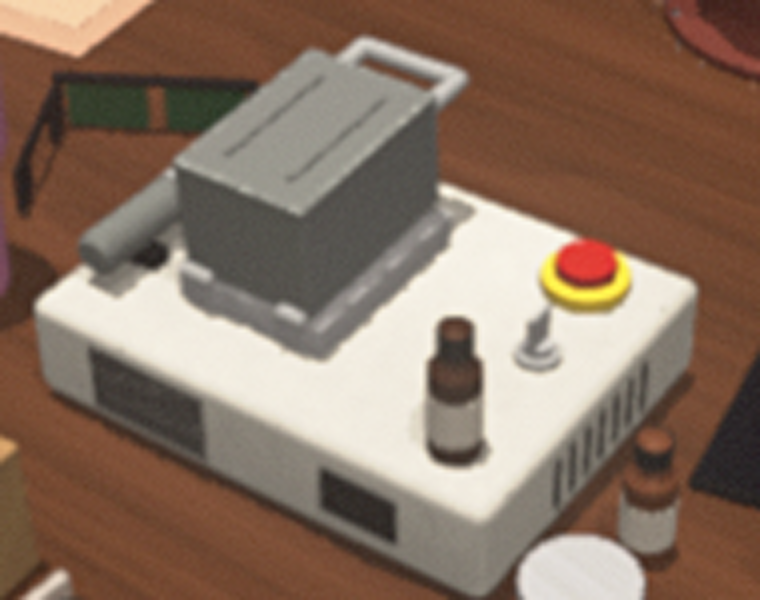

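```bash
cat > fit.py <<'E'
from h import *
from scipy.optimize import least_squares
T=load("top0");S=load("scene0")
tp=[((198,421),(-75,105,97)),((77,85),(120,160,75)),((660,37),(120,-160,75)),((103,510),(-120,160,75)),((704,462),(-120,-160,75)),
((357,97),(68,10,178)),((530,82),(68,-80,178)),((553,330),(-62,-80,178)),((378,345),(-62,10,178)),((400,428),(-100,-1,160)),((545,412),(-100,-69,160))]
sp=[((587,262),(-75,105,97)),((695,292),(-120,160,75)),((480,517),(120,160,75)),((38,308),(120,-160,75)),((300,212),(68,10,178)),((180,160),(68,-80,178)),((437,105),(-62,10,178)),((315,52),(-62,-80,178)),((365,42),(-100,-69,160)),((465,78),(-100,-1,160))]
def px(l,s,o): return np.array([[o[0]+(a[0]+.5)/s-.5,o[1]+(a[1]+.5)/s-.5] for a,_ in l])
pt=px(tp,5,(225,150));ps=px(sp,4,(175,155))
ct=np.array([b for _,b in tp])/1000;cs=np.array([b for _,b in sp])/1000
def W(p,c): 
    return c@Rn.from_euler('z',p[2]).as_matrix().T+[p[0],p[1],0]
def res(p): return np.r_[(proj(T,W(p,ct))-pt).ravel(),(proj(S,W(p,cs))-ps).ravel()]
if __name__=="__main__":
    r=least_squares(res,[.6,0,.1],loss='soft_l1'); print(r.x)
    print(np.round(res(r.x).reshape(-1,2),1).tolist())
    for n,c in dict(bar=(-.1,-.035,.16),hinge=(.068,-.035,.1),pivot=(.002,-.035,.085),estop=(-.075,.105,.097)).items(): print(n,W(r.x,np.array([c])).round(4))
E
python3 fit.py
```

```text
[0.55048986 0.00711477 0.05547042]
[[-0.7, -0.9], [-1.1, -1.9], [-0.1, -2.0], [-0.9, 1.2], [0.6, 0.9], [-0.9, -0.3], [0.4, -0.3], [0.8, 1.2], [-0.8, 1.2], [0.5, 0.6], [-1.0, 1.6], [-0.5, -1.0], [1.6, -2.8], [0.3, 0.8], [-3.4, -1.9], [0.2, -0.0], [-2.1, -0.5], [0.1, -0.9], [-0.7, 0.8], [-0.0, 4.1], [-1.8, 3.5]]
bar [[ 0.4526 -0.0334  0.16  ]]
hinge [[ 0.6203 -0.0241  0.1   ]]
pivot [[ 0.5544 -0.0277  0.085 ]]
estop [[0.4698 0.1078 0.097 ]]
```

```bash
cat >> fit.py <<'E'
    for d,o,s,fn,wh in((T,(225,150),5,"top0",(160,115)),(S,(175,155),4,"scene0",(190,150))):
        im=cv2.imread(f"pics/{fn}.png")[o[1]:o[1]+wh[1],o[0]:o[0]+wh[0]]; im=cv2.resize(im,None,fx=s,fy=s,interpolation=cv2.INTER_CUBIC)
        def ln(a,b,col):
            q=proj(d,W(r.x,np.array([a,b])/1000)); q=(q+.5-np.array(o))*s
            cv2.line(im,tuple(int(v) for v in q[0]),tuple(int(v) for v in q[1]),col,1)
        def box(x0,x1,y0,y1,z0,z1,col):
            for z in(z0,z1):
                P=[(x0,y0,z),(x1,y0,z),(x1,y1,z),(x0,y1,z)]
                for i in range(4): ln(P[i],P[(i+1)%4],col)
            for x in(x0,x1):
                for y in(y0,y1): ln((x,y,z0),(x,y,z1),col)
        box(-120,120,-160,160,0,75,(0,255,0)); box(-68,68,-87,17,75,100,(255,0,0)); box(-62,68,-80,10,100,178,(0,0,255))
        ln((-100,-1,160),(-100,-69,160),(255,0,255)); ln((-75,86,97),(-75,124,97),(0,0,0)); ln((-94,105,97),(-56,105,97),(0,0,0))
        cv2.imwrite(f"pics/{fn}_ov.png",im)
E
python3 fit.py >/dev/null
```

```text
(no output)
```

View pics/top0_ov.png

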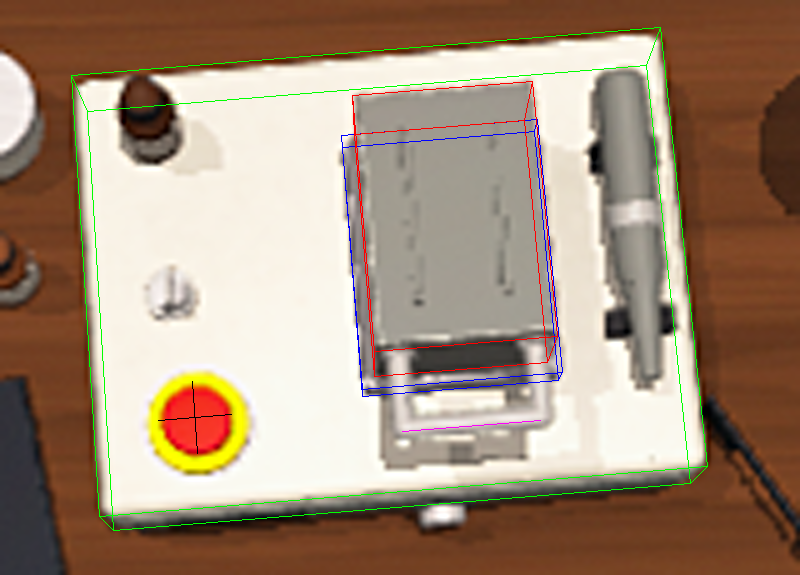

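View pics/scene0_ov.png

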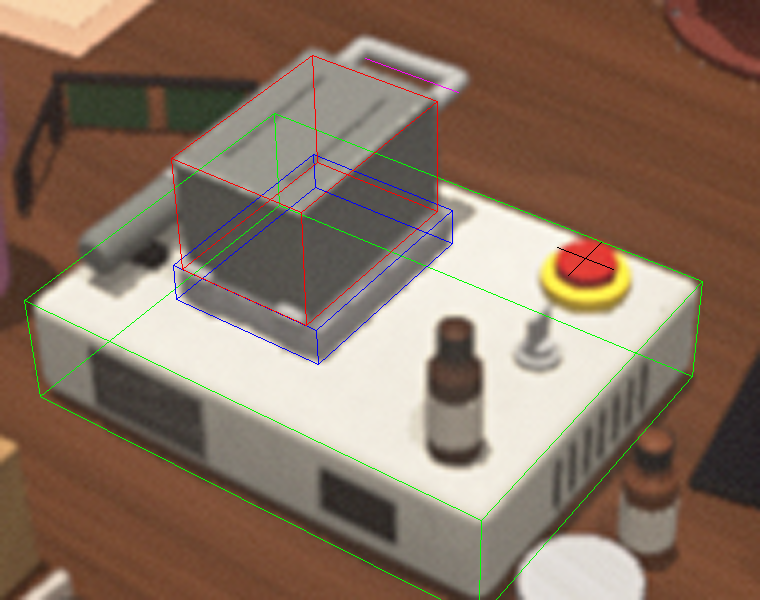

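Overlay check: the fitted outlines lie on the console, hood and plinth to about 1 px (~3 mm). The bar reads (0.453, -0.033, 0.16), which agrees with its stated geometry. Next I'll work out the approach in tool axes.

```bash
cat >> h.py <<'E'
C=np.array([0.5505,0.0071]); YAW=0.0555
def c2w(x,y,z,mm=True):
    p=np.array([x,y,z],float)*(0.001 if mm else 1); r=Rn.from_euler('z',YAW).as_matrix()@p
    return r+[C[0],C[1],0]
def w2c(p):
    return Rn.from_euler('z',-YAW).as_matrix()@(np.array(p)-[C[0],C[1],0])*1000
def st():
    o=sensors.get_obs(); R=Rn.from_rotvec(o["tool_rot"]).as_matrix()
    return o,R
def go(target,ydeg=None):
    o,R=st(); d=R.T@(np.array(target)-o["tool_pos"])*100
    a=np.degrees(np.arctan2(R[1,1],R[0,1]))
    tw=0 if ydeg is None else ((a-ydeg+90)%180-90)
    print("t",round(float(o["t"]),2),"pos",o["tool_pos"].round(4),"console",w2c(o["tool_pos"]).round(1),"yang",round(a,2),"F",o["contact_force"].round(2),"open",round(float(o["opening"]),4))
    print("   shift cm",d.round(2),"twist",round(tw,2))
E
python3 - <<'E'
from h import *
go([.4526,-.0334,.30],np.degrees(YAW)); o,R=st(); print(R.round(3),ctrl.nose_length,[a for a in dir(ctrl) if a[0]!='_'])
for n in ("wrist",):
    d=get_image(n); print((R.T@(-d["R"].T@d["t"]-o["tool_pos"])).round(3))
E
```

```text
t 0.15 pos [0.2004 0.5915 0.2473] console [-317.1  602.9  247.3] yang 71.28 F [ 0.15 -0.66 -0.62] open 0.0855
   shift cm [-43.94 -51.1   -5.19] twist 68.1
[[-0.947  0.321 -0.001]
 [ 0.321  0.947 -0.001]
 [ 0.    -0.002 -1.   ]] 0.017 ['MotionError', 'nose_length']
[ 0.077 -0.    -0.124]
```

>>> move_arm(
  increments=[
    [-4, -5, -5.2, 10, 6],
    [-9, -10.2, -5.2, 20, 5],
    [-13, -15, -5.2, 30, 4],
    [-17, -20, -5.2, 40, 4],
    [-21, -25, -5.2, 50, 4],
  ],
  newtons=30,
)

```text
t: 0.82
tool_pos: [0.3096, 0.313, 0.3002]
tool_rot: [1.779, 2.588, 0.001]
contact_force: [0.3, 0.1, 0.5]
opening: 0.04
```

```bash
python3 -c "
from h import *
go([.4526,-.0334,.30],np.degrees(YAW))"
```

```text
t 0.82 pos [0.3096 0.313  0.3002] console [-223.6  318.8  300.2] yang 20.99 F [0.28 0.13 0.51] open 0.04
   shift cm [-3.746e+01  9.500e-01  3.000e-02] twist 17.81
```

>>> move_arm(
  increments=[
    [-6, 0, 0, 9, 4],
    [-12, 0.2, 0, 17.8, 4],
    [-18, 0.4, 0, 17.8, 4],
    [-24, 0.6, 0, 17.8, 4],
    [-30, 0.8, 0, 17.8, 4],
  ],
)

```text
t: 1.45
tool_pos: [0.426, 0.0362, 0.3003]
tool_rot: [2.153, 2.287, 0.001]
contact_force: [0.6, 0.3, -0.3]
opening: 0.04
```

```bash
python3 -c "
from h import *
go([.4526,-.0334,.26],np.degrees(YAW)); snap('wrist','w1')"
```

```text
t 1.45 pos [0.426  0.0362 0.3003] console [-122.7   35.9  300.3] yang 3.46 F [ 0.58  0.29 -0.32] open 0.04
   shift cm [-7.1   2.24  4.03] twist 0.28
```

View pics/w1.png

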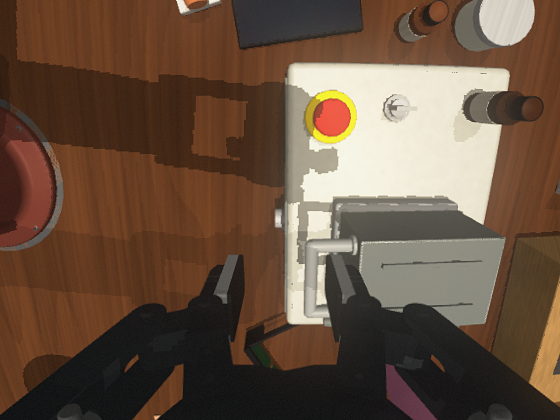

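```bash
python3 -c "
from h import *
im=cv2.imread('pics/w1.png')[50:340,260:530]; cv2.imwrite('pics/w1c.png',cv2.resize(im[:200],None,fx=2.9,fy=2.9,interpolation=cv2.INTER_CUBIC))
im=cv2.imread('pics/w1.png')[180:340,260:520]; cv2.imwrite('pics/w1d.png',cv2.resize(im,None,fx=3,fy=3,interpolation=cv2.INTER_CUBIC))
"
```

```text
(no output)
```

View pics/w1d.png

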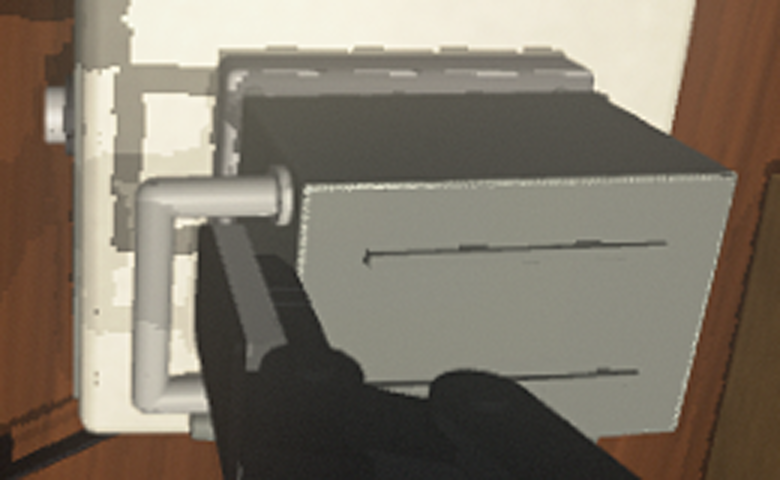

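View pics/w1c.png

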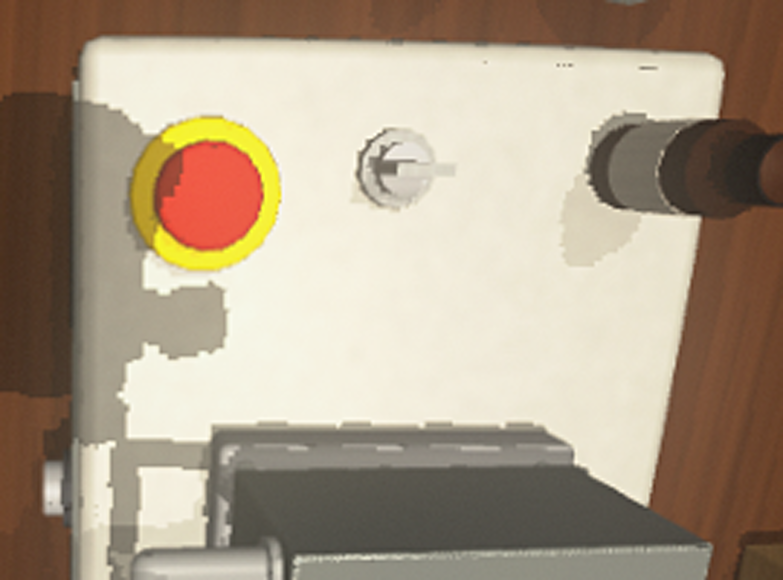

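```bash
cat > fit2.py <<'E'
from fit import *
Wd=load("w1")
wd=[((152,198),(-100,-4,160)),((152,393),(-100,-66,160)),((302,187),(-62,10,178)),((735,174),(68,10,178)),((673,432),(68,-80,178)),((82,432),(-120,-160,75))]
wc=[((210,195),(-75,105,97)),((77,40),(-120,160,75)),((724,57),(120,160,75))]
pw=np.r_[px(wd,3,(260,180)),px(wc,2.9,(260,50))]; cw=np.array([b for _,b in wd+wc])/1000
def rw(p): return (proj(Wd,W(p,cw))-pw).ravel()
r1=least_squares(rw,[.55,0,.05],loss='soft_l1',x_scale=[.01,.01,.01]); print("wrist",r1.x,rw(r1.x).reshape(-1,2).round(1).tolist())
r2=least_squares(lambda p:np.r_[2*res(p),rw(p)],[.55,0,.05],loss='soft_l1'); print("all",r2.x,rw(r2.x).reshape(-1,2).round(1).tolist())
rt=least_squares(lambda p:(proj(T,W(p,ct))-pt).ravel(),[.55,0,.05]); print("top",rt.x)
rs=least_squares(lambda p:(proj(S,W(p,cs))-ps).ravel(),[.55,0,.05]); print("scene",rs.x)
E
python3 fit2.py
```

```text
wrist [0.55163784 0.00458716 0.06662363] [[-0.4, 1.5], [-1.7, -4.7], [-3.0, -1.5], [1.3, 0.7], [1.4, 1.8], [0.3, 5.0], [-0.0, 2.1], [-0.2, -0.8], [5.1, -2.5]]
all [0.55087547 0.00606868 0.06134234] [[-1.1, -0.6], [-2.7, -6.6], [-3.6, -3.6], [1.0, -0.5], [0.6, 0.9], [-0.9, 3.7], [-0.1, 0.1], [0.0, -3.1], [5.3, -3.4]]
top [0.55087177 0.00642324 0.05812734]
scene [0.54888628 0.00762355 0.0492254 ]
```

```bash
sed -i 's/^C=.*/C=np.array([0.5510,0.0060]); YAW=0.060/' h.py; python3 -c "
from h import *
d=load('w1')
for p in ((152,198),(152,393),(152,290)): print(atz(d,(260+(p[0]+.5)/3-.5,180+(p[1]+.5)/3-.5),.16), w2c(atz(d,(260+(p[0]+.5)/3-.5,180+(p[1]+.5)/3-.5),.16)))
print(c2w(-100,-35,160)); go(c2w(-100,-35,230),np.degrees(YAW))"
```

```text
[ 0.45237991 -0.00456865  0.16      ] [-99.07636449  -4.63598055 160.        ]
[ 0.45836247 -0.073235    0.16      ] [-97.22208372 -73.53749848 160.        ]
[ 0.45506699 -0.03561268  0.16      ] [-98.2556457  -35.78527489 160.        ]
[ 0.45327869 -0.03493342  0.16      ]
t 1.5 pos [0.4277 0.0302 0.3   ] console [-121.6   31.6  300. ] yang 3.02 F [-0.18 -3.96 -0.25] open 0.0399
   shift cm [-6.61  2.2   7.04] twist -0.42
```

>>> move_arm(
  increments=[
    [-4, 1.5, 4, 0, 3],
    [-6.6, 2.3, 7, 0, 3],
    [-6.6, 2.3, 7, 0, 3],
    [-6.6, 2.3, 7, 0, 3],
  ],
)

```text
t: 2.0
tool_pos: [0.4528, -0.0258, 0.2312]
tool_rot: [2.152, 2.288, 0.001]
contact_force: [0.2, -0.6, 0.6]
opening: 0.0299
```

```bash
python3 -c "
from h import *
go([.4545,-.035,.158],np.degrees(YAW)); snap('wrist','w2')"
```

```text
t 2.0 pos [ 0.4528 -0.0258  0.2312] console [-99.9 -25.8 231.2] yang 3.49 F [ 0.24 -0.59  0.57] open 0.0299
   shift cm [-0.93  0.1   7.32] twist 0.06
```

View pics/w2.png

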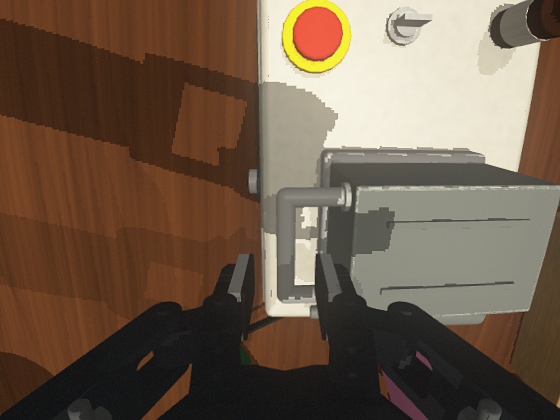

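```bash
python3 -c "
from h import *
d=load('w2')
for p in ((286,197),(287,245),(288,293)): print(atz(d,p,.16), w2c(atz(d,p,.16)))
"
```

```text
[ 0.45293222 -0.00313881  0.16      ] [-98.43931055  -3.24182716 160.        ]
[ 0.4556425  -0.03599993  0.16      ] [-97.70438823 -36.20633677 160.        ]
[ 0.45866161 -0.07255166  0.16      ] [-96.88250332 -72.87332809 160.        ]
```

>>> move_arm(
  increments=[
    [-1.0, 0.25, 2, 0, 3],
    [-1.0, 0.25, 4.5, 0, 3],
    [-1.0, 0.25, 7.2, 0, 3],
    [-1.0, 0.25, 7.2, 0, 3],
  ],
)

```text
t: 2.55
tool_pos: [0.455, -0.0351, 0.1577]
tool_rot: [-2.15, -2.288, 0.001]
contact_force: [0.2, -1.0, -0.0]
opening: 0.03
```

```bash
python3 -c "
from h import *
go([.455,-.036,.158],np.degrees(YAW)); snap('wrist','w3')"
```

```text
t 2.55 pos [ 0.455  -0.0351  0.1577] console [-98.3 -35.3 157.7] yang 3.56 F [ 0.24 -0.98 -0.01] open 0.03
   shift cm [-0.09 -0.   -0.03] twist 0.12
```

View pics/w3.png

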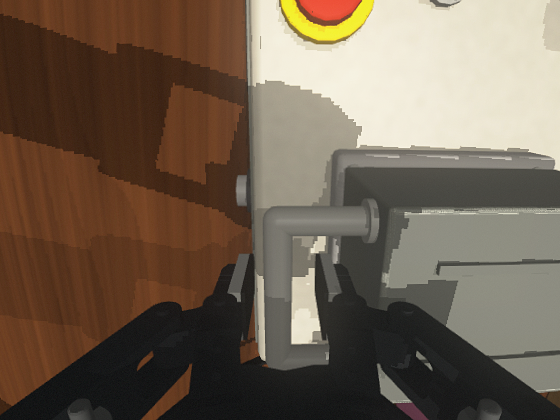

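The bar (u about 279, v 210-360) runs midway between the jaws (u 245 and 320) with both posts clear. Closing on it.

>>> move_arm(
  increments=[
    [0, 0, 0, 0, 0.8],
    [0, 0, 0, 0, 0.8],
    [0, 0, 0, 0, 0.8],
  ],
  newtons=40,
)

```text
t: 2.98
tool_pos: [0.4518, -0.036, 0.1588]
tool_rot: [-2.146, -2.282, 0.014]
contact_force: [-19.5, -0.9, 8.2]
opening: 0.0107
```

```bash
python3 -c "
from h import *
go([.455,-.036,.158],np.degrees(YAW)); snap('wrist','w4')
"
```

```text
t 2.98 pos [ 0.4518 -0.036   0.1588] console [-101.6  -36.   158.8] yang 3.52 F [-19.49  -0.92   8.24] open 0.0107
   shift cm [-0.02  0.32  0.08] twist 0.08
```

View pics/w4.png

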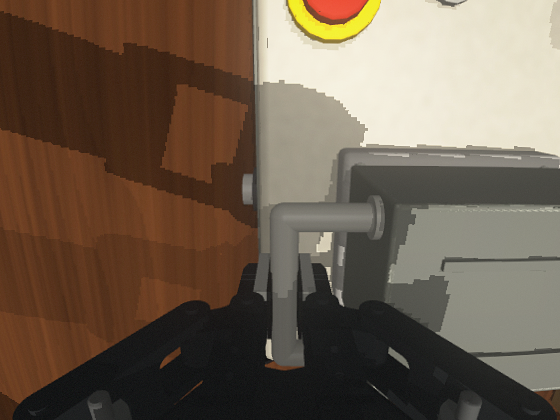

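```bash
python3 -c "
import numpy as np
f=np.arctan2(60,168);R=np.hypot(60,168)
for th in np.r_[0:1.651:0.05]: print(round(th,2), round((168-R*np.cos(f+th))/10,2), round((-60+R*np.sin(f+th))/10,2))
"
```

```text
0.0 0.0 -0.0
0.05 0.32 0.83
0.1 0.68 1.65
0.15 1.09 2.44
0.2 1.53 3.22
0.25 2.01 3.97
0.3 2.52 4.7
0.35 3.08 5.4
0.4 3.66 6.07
0.45 4.28 6.71
0.5 4.93 7.32
0.55 5.61 7.9
0.6 6.32 8.44
0.65 7.06 8.94
0.7 7.82 9.41
0.75 8.6 9.84
0.8 9.4 10.23
0.85 10.22 10.58
0.9 11.06 10.89
0.95 11.91 11.16
1.0 12.77 11.38
1.05 13.65 11.56
1.1 14.53 11.69
1.15 15.41 11.79
1.2 16.3 11.83
1.25 17.2 11.83
1.3 18.09 11.79
1.35 18.98 11.71
1.4 19.86 11.58
1.45 20.73 11.4
1.5 21.6 11.18
1.55 22.45 10.92
1.6 23.29 10.62
1.65 24.11 10.27
```

First lift to θ≈0.25, taking out the 3 mm offset.

>>> move_arm(
  increments=[
    [0, -0.3, 0, 0, 0.8],
    [0, 0.0, -0.83, 0, 0.8],
    [0, 0.38, -1.65, 0, 0.8],
    [0, 1.23, -3.22, 0, 0.8],
    [0, 2.22, -4.7, 0, 0.8],
  ],
)

```text
t: 3.65
tool_pos: [0.477, -0.0346, 0.2066]
tool_rot: [-2.151, -2.286, 0.004]
contact_force: [-6.0, 1.0, 0.4]
opening: 0.011
```

```bash
python3 -c "
from h import *
go([.4518+.0252,-.0345,.1588+.047],np.degrees(YAW)); snap('wrist','w5');snap('scene','s5',(160,100,360,250),4)
"
```

```text
t 3.65 pos [ 0.477  -0.0346  0.2066] console [-76.3 -36.1 206.6] yang 3.49 F [-6.01  0.96  0.39] open 0.011
   shift cm [0.01 0.   0.08] twist 0.05
```

View pics/s5.png

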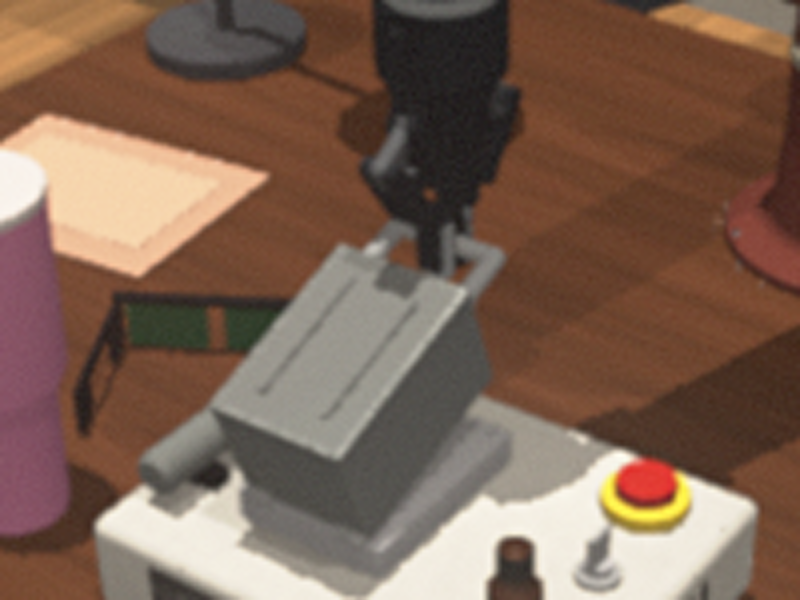

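The cover is following the arc with the bar held. Continuing.

>>> move_arm(
  increments=[
    [0, 1.14, -1.37, 0, 0.8],
    [0, 2.41, -2.62, 0, 0.8],
    [0, 3.8, -3.74, 0, 0.8],
    [0, 5.3, -4.71, 0, 0.8],
    [0, 6.88, -5.53, 0, 0.8],
  ],
)

```text
t: 4.38
tool_pos: [0.5474, -0.0305, 0.2648]
tool_rot: [2.152, 2.287, 0.001]
contact_force: [-9.6, 0.6, 8.9]
opening: 0.0106
```

```bash
python3 -c "
from h import *
go([.4518+.094*.998,-.036+.094*.06,.1588+.1023],np.degrees(YAW))
"
```

```text
t 4.38 pos [ 0.5474 -0.0305  0.2648] console [ -5.7 -36.2 264.8] yang 3.49 F [-9.56  0.64  8.87] open 0.0106
   shift cm [ 0.02 -0.18  0.37] twist 0.05
```

>>> move_arm(
  increments=[
    [0, 1.56, -0.9, 0, 0.8],
    [0, 3.27, -1.4, 0, 0.8],
    [0, 5.03, -1.75, 0, 0.8],
    [0, 6.85, -1.9, 0, 0.8],
    [0, 8.65, -1.86, 0, 0.8],
  ],
)

```text
t: 5.0
tool_pos: [0.6343, -0.0254, 0.282]
tool_rot: [2.151, 2.286, 0.002]
contact_force: [-3.2, -1.4, -0.3]
opening: 0.0104
```

```bash
python3 -c "
from h import *
go([.4518+.1809*.998,-.036+.1809*.06,.1588+.1179],np.degrees(YAW))
"
```

```text
t 5.0 pos [ 0.6343 -0.0254  0.282 ] console [ 81.3 -36.3 282. ] yang 3.48 F [-3.23 -1.44 -0.32] open 0.0104
   shift cm [ 0.03 -0.2   0.53] twist 0.05
```

>>> move_arm(
  increments=[
    [0, 1.0, 0.08, 0, 0.8],
    [0, 2.0, 0.25, 0, 0.8],
    [0, 3.5, 0.58, 0, 0.8],
    [0, 4.4, 0.85, 0, 0.8],
    [0, 5.2, 1.15, 0, 0.8],
  ],
)

```text
t: 5.62
tool_pos: [0.686, -0.0224, 0.2681]
tool_rot: [2.152, 2.287, 0.002]
contact_force: [-0.4, -0.4, 5.0]
opening: 0.0101
```

```bash
python3 -c "
from h import *
go([.4518+.2411*.998,-.036+.2411*.06,.1588+.1027],np.degrees(YAW)); snap('scene','s6',(160,60,360,250),4)
"
```

```text
t 5.62 pos [ 0.686  -0.0224  0.2681] console [133.  -36.4 268.1] yang 3.47 F [-0.36 -0.42  5.05] open 0.0101
   shift cm [0.04 0.65 0.66] twist 0.03
```

View pics/s6.png

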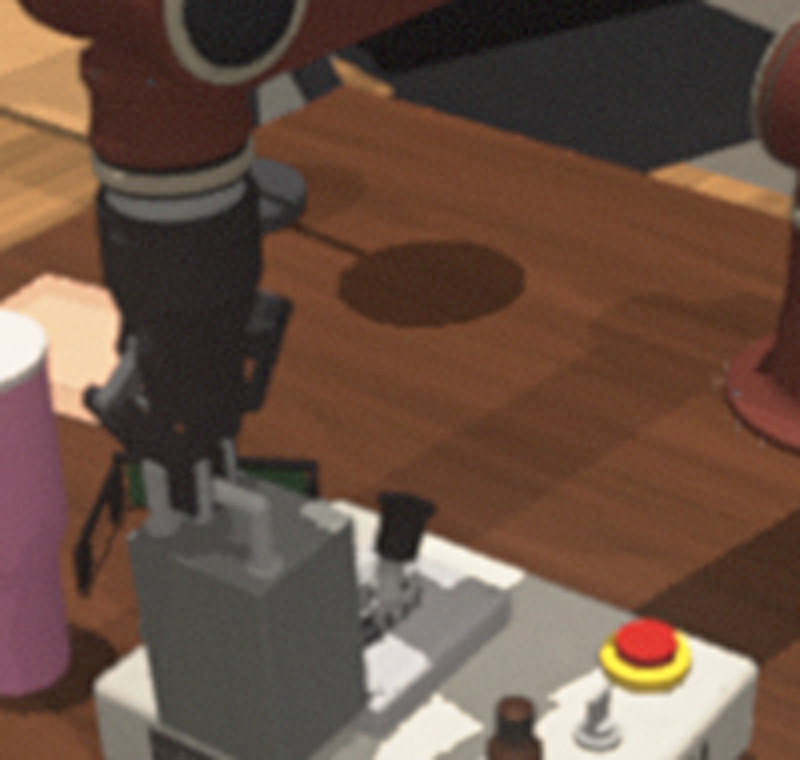

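The hood stands nearly upright and the black knob is exposed. A little further to the stop.

>>> move_arm(
  increments=[
    [0, 0.4, 0.1, 0, 0.8],
    [0, 0.8, 0.25, 0, 0.8],
    [0, 1.0, 0.35, 0, 0.8],
  ],
)

```text
t: 6.05
tool_pos: [0.692, -0.022, 0.2653]
tool_rot: [-2.149, -2.283, 0.011]
contact_force: [-20.8, -1.7, 15.7]
opening: 0.0104
```

```bash
python3 -c "
from h import *
go([.4518+.2411*.998,-.036+.2411*.06,.1588+.1027],np.degrees(YAW))
"
```

```text
t 6.05 pos [ 0.692  -0.022   0.2653] console [139.  -36.4 265.3] yang 3.46 F [-20.84  -1.74  15.72] open 0.0104
   shift cm [0.04 0.05 0.38] twist 0.03
```

The hinge stop is reached (20 N reaction). Releasing and rising.

>>> move_arm(
  increments=[
    [0, -0.3, -0.2, 0, 3],
    [0, -0.3, -0.2, 0, 3],
    [0, -0.3, -2.5, 0, 3],
    [0, -0.3, -6, 0, 3],
    [0, -4, -8, 0, 5],
  ],
)

```text
t: 6.68
tool_pos: [0.6563, -0.0242, 0.3473]
tool_rot: [2.15, 2.286, 0.004]
contact_force: [-0.5, 0.5, 0.2]
opening: 0.0472
```

>>> move_arm(
  increments=[
    [0, -5, 0, -10, 5],
    [0, -11, 0, -20, 5],
    [0, -17, 0, -30, 5],
    [0, -20, 0, -40, 5],
    [0, -20, 0, -50, 5],
  ],
)

```text
t: 7.3
tool_pos: [0.4542, -0.0363, 0.3465]
tool_rot: [0.975, 2.982, 0.001]
contact_force: [0.0, 0.1, 1.1]
opening: 0.0502
```

```bash
python3 -c "
from h import *
go(c2w(-30,-35,260),93.4); snap('wrist','w7');snap('scene','s7',(180,100,340,260),4);snap('top','t7',(270,130,390,250),5)
"
```

```text
t 7.3 pos [ 0.4542 -0.0363  0.3465] console [-99.2 -36.4 346.5] yang 53.77 F [0.04 0.14 1.07] open 0.0502
   shift cm [-5.2   4.51  8.68] twist -39.63
```

View pics/w7.png

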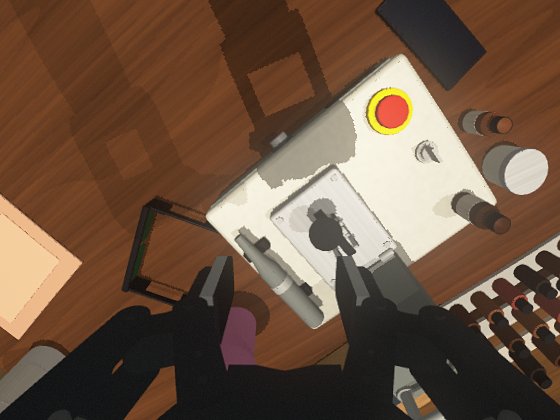

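View pics/s7.png

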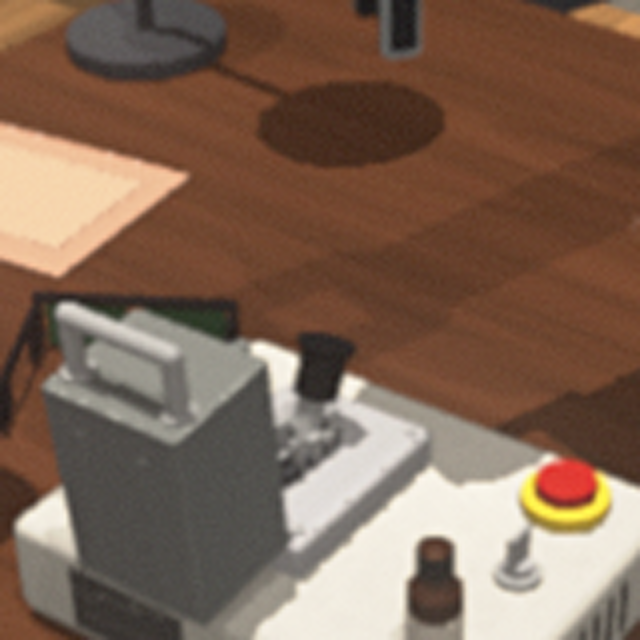

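View pics/t7.png

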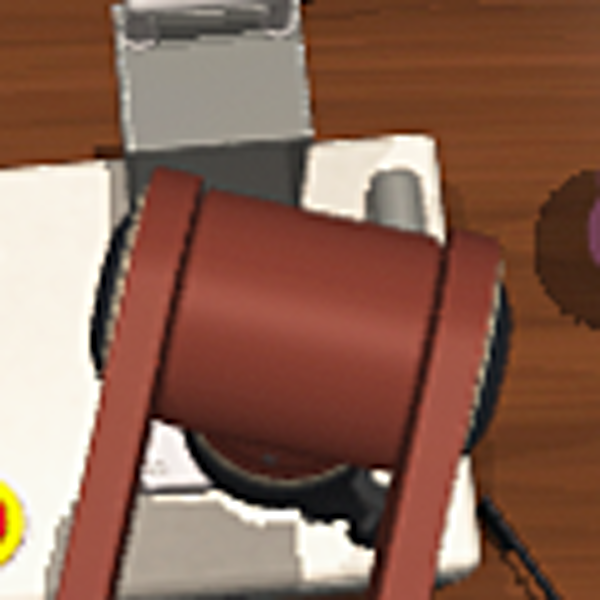

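```bash
python3 -c "
from h import *
d=load('w7'); im=d['image'][150:310,250:450,::-1]; cv2.imwrite('pics/w7c.png',cv2.resize(im,None,fx=4,fy=4,interpolation=cv2.INTER_CUBIC))
print(w2c(atz(d,(325,233),.164)))
print(proj(d,[c2w(2-s*np.sin(.4),-35,85+s*np.cos(.4)) for s in (0,51,81,86)]))
"
```

```text
[-34.96296341 -34.58850081 164.        ]
[[334.61173427 230.18737889]
 [330.38443485 233.15892721]
 [327.31418861 235.3158453 ]
 [326.74984156 235.71219423]]
```

View pics/w7c.png

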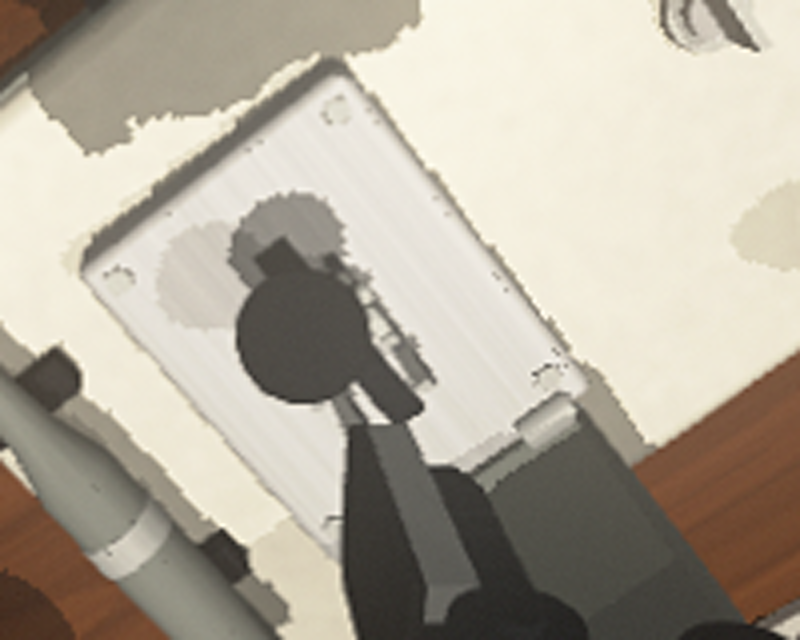

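>>> move_arm(
  increments=[
    [-2, 2, 3, -10, 5],
    [-5, 4.5, 7, -20, 5],
    [-5, 4.5, 7, -30, 5],
    [-5, 4.5, 7, -39.5, 5],
    [-5, 4.5, 7, -39.5, 5],
  ],
)

```text
t: 8.07
tool_pos: [0.5228, -0.0297, 0.2743]
tool_rot: [0.076, -3.141, -0.0]
contact_force: [0.7, 0.1, -0.7]
opening: 0.0498
```

```bash
python3 -c "
from h import *
go(c2w(-30,-35,220),93.4); snap('wrist','w8')
"
```

```text
t 8.07 pos [ 0.5228 -0.0297  0.2743] console [-30.3 -34.  274.3] yang 92.76 F [ 0.72  0.09 -0.74] open 0.0498
   shift cm [-0.03 -0.1   5.43] twist -0.64
```

View pics/w8.png

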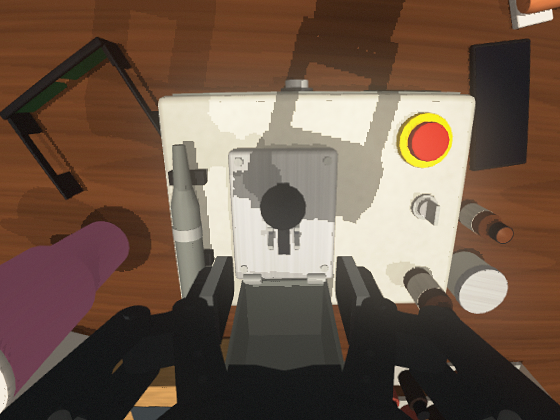

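```bash
python3 -c "
from h import *
d=load('w8'); im=d['image'][140:300,200:370,::-1]; cv2.imwrite('pics/w8c.png',cv2.resize(im,None,fx=4.5,fy=4.5,interpolation=cv2.INTER_CUBIC))
im=load('s7')['image'][170:250,235:320,::-1]; cv2.imwrite('pics/s7c.png',cv2.resize(im,None,fx=8,fy=7,interpolation=cv2.INTER_CUBIC))
"
```

```text
(no output)
```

View pics/w8c.png

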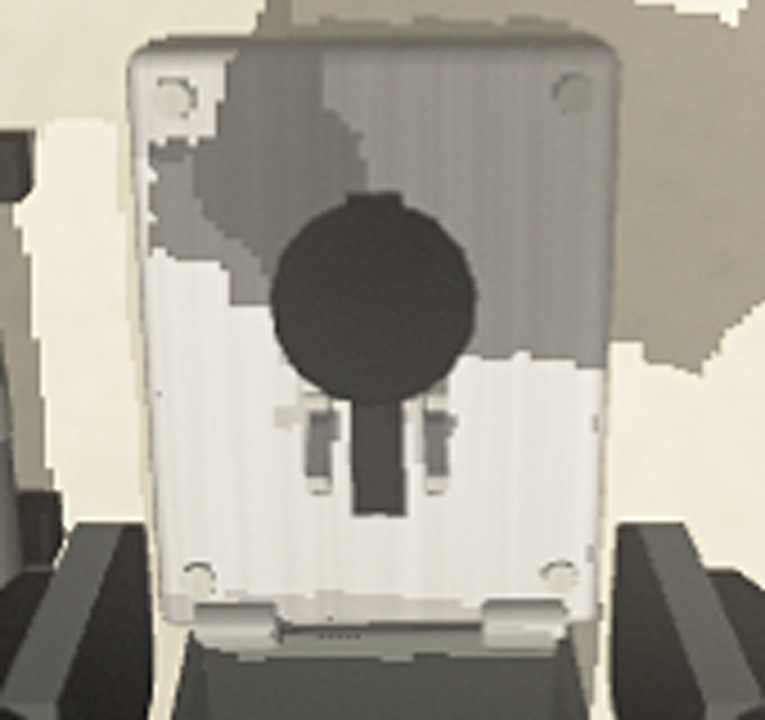

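View pics/s7c.png

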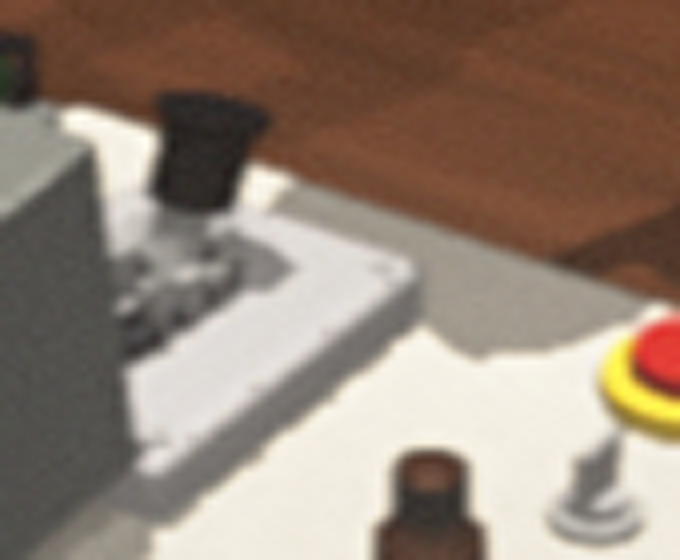

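```bash
python3 -c "
from h import *
d=load('w8'); p=atz(d,(283.1,206),.164); print(p,w2c(p)); print(ctrl.nose_length)
print(proj(d,[c2w(68,-35,100),c2w(-68,17,100),c2w(-68,-87,100),c2w(2-86*np.sin(.4),-35,85+86*np.cos(.4))]))
go([p[0]+.001,p[1],.164+.006],93.4)
"
```

```text
[ 0.51858997 -0.03094879  0.164     ] [-34.5673022  -34.93886936 164.        ]
0.017
[[284.53837171 280.80722782]
 [339.01799806 150.17435023]
 [226.60924562 151.57744413]
 [283.07297606 209.92114234]]
t 8.12 pos [ 0.5227 -0.0298  0.2744] console [-30.4 -34.  274.4] yang 92.73 F [-0.04  0.15 -0.24] open 0.05
   shift cm [ 0.32 -0.1  10.44] twist -0.67
```

>>> move_arm(
  increments=[
    [0.25, -0.1, 3, -0.6, 5],
    [0.25, -0.1, 6, -0.6, 5],
    [0.25, -0.1, 7.5, -0.6, 5],
    [0.25, -0.1, 7.5, -0.6, 5],
  ],
)

```text
t: 8.62
tool_pos: [0.5193, -0.0308, 0.1983]
tool_rot: [0.096, -3.138, -0.001]
contact_force: [0.6, -0.7, 0.3]
opening: 0.05
```

```bash
python3 -c "
from h import *
go(c2w(-33,-35,166),93.4);snap('wrist','w9')
"
```

```text
t 8.62 pos [ 0.5193 -0.0308  0.1983] console [-33.9 -34.9 198.3] yang 93.49 F [ 0.57 -0.74  0.28] open 0.05
   shift cm [-0.09 -0.01  3.23] twist 0.09
```

View pics/w9.png

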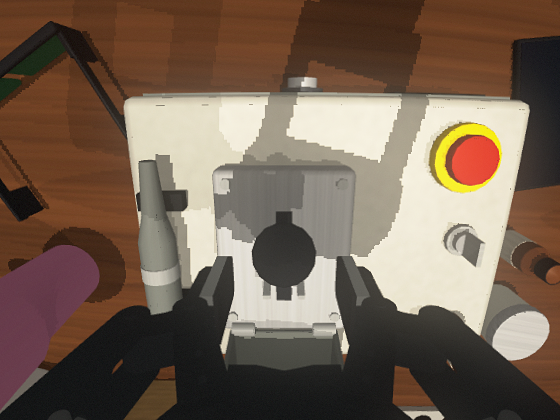

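```bash
python3 -c "
from h import *
d=load('w9'); p=atz(d,(284,255),.164); print(p,w2c(p))
"
```

```text
[ 0.51904056 -0.03110511  0.164     ] [-34.12690252 -35.12192236 164.        ]
```

>>> move_arm(
  increments=[
    [0, 0, 1.6, 0, 5],
    [0, 0, 3.2, 0, 5],
    [0, 0, 3.2, 0, 5],
  ],
)

```text
t: 9.05
tool_pos: [0.5184, -0.0307, 0.1648]
tool_rot: [0.098, -3.136, -0.001]
contact_force: [-0.0, 0.4, -0.2]
opening: 0.0501
```

```bash
python3 -c "
from h import *
go(c2w(-33,-35,166),93.4);snap('wrist','w10'); snap('scene','s10',(180,110,340,240),5)
"
```

```text
t 9.05 pos [ 0.5184 -0.0307  0.1648] console [-34.7 -34.7 164.8] yang 93.57 F [-0.04  0.42 -0.22] open 0.0501
   shift cm [-0.17 -0.03 -0.12] twist 0.17
```

View pics/w10.png

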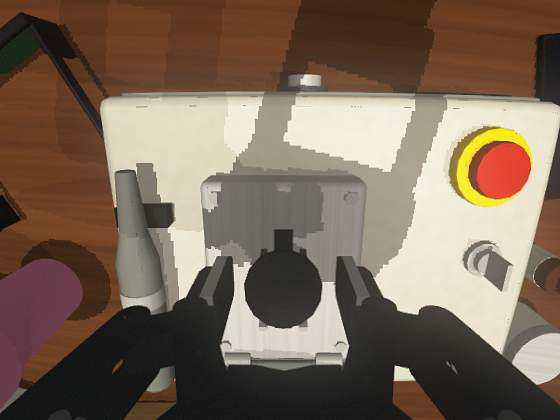

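View pics/s10.png

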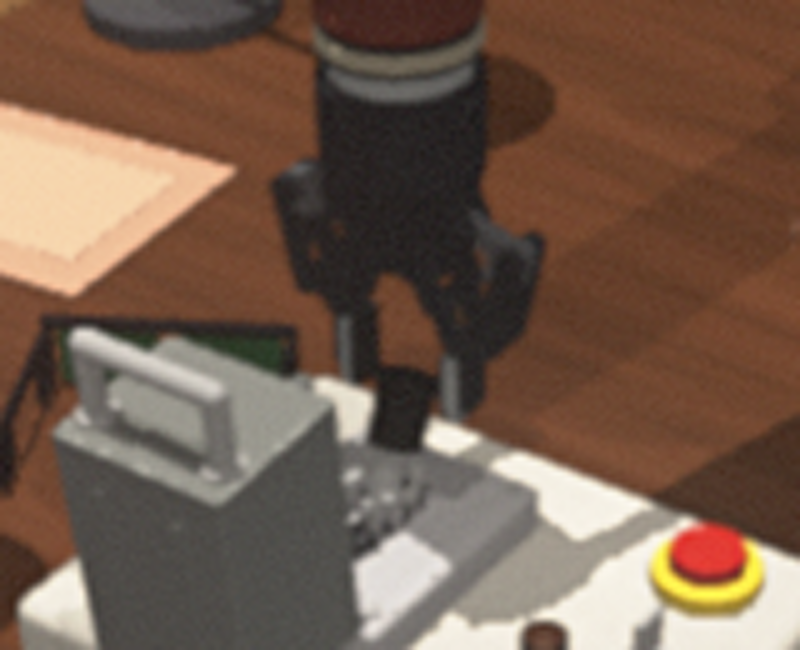

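>>> move_arm(
  increments=[
    [-0.1, 0, 0.2, 0, 4.2],
    [-0.1, 0, 0.2, 0, 3.4],
    [-0.1, 0, 0.2, 0, 3.0],
    [-0.1, 0, 0.2, 0, 2.6],
  ],
  newtons=60,
)

```text
t: 9.65
tool_pos: [0.521, -0.0311, 0.1658]
tool_rot: [-0.098, 3.139, -0.001]
contact_force: [-1.5, -0.8, 3.9]
opening: 0.0331
```

```bash
python3 -c "
from h import *
go(c2w(-33,-35,166),93.4);snap('wrist','w11'); snap('scene','s11',(220,140,320,240),6)
"
```

```text
t 9.65 pos [ 0.521  -0.0311  0.1658] console [-32.2 -35.2 165.8] yang 93.58 F [-1.53 -0.83  3.94] open 0.0331
   shift cm [ 0.08  0.02 -0.02] twist 0.18
```

View pics/s11.png

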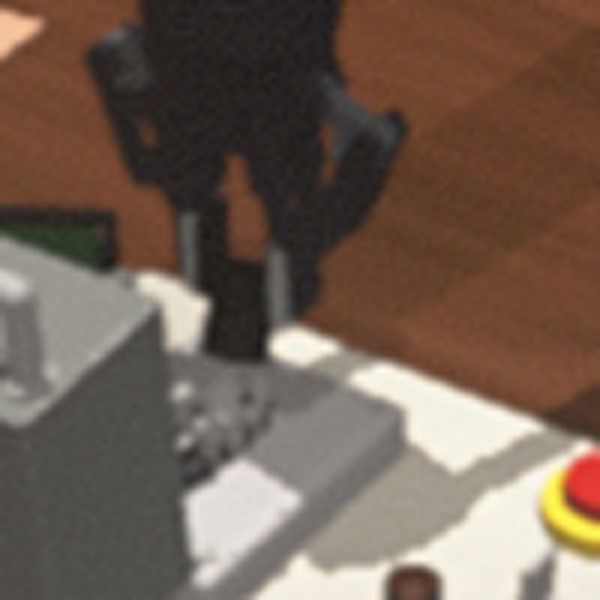

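View pics/w11.png

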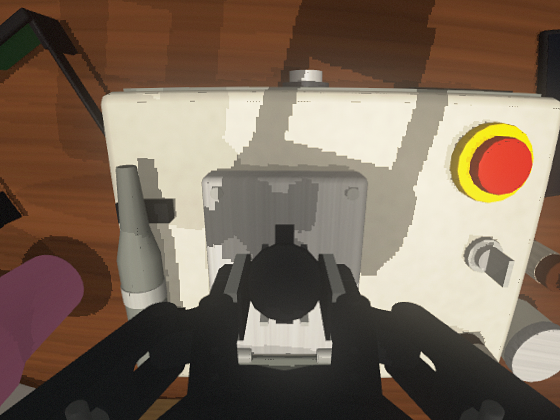

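The flange sits centred between the pads (u about 285, v 285) and is held at 33 mm reading. Pulling up along the lever.

>>> move_arm(
  increments=[
    [0.1, 0, -0.25, 0, 2.6],
    [0.2, 0, -0.5, 0, 2.6],
    [0.3, 0, -0.75, 0, 2.6],
    [0.3, 0, -0.75, 0, 2.6],
  ],
)

```text
t: 10.25
tool_pos: [0.5175, -0.0312, 0.1722]
tool_rot: [0.098, -3.14, 0.0]
contact_force: [1.7, -1.9, -5.1]
opening: 0.0327
```

```bash
python3 -c "
from h import *
go(c2w(-33,-35,166),93.4);snap('wrist','w12')
"
```

```text
t 10.25 pos [ 0.5175 -0.0312  0.1722] console [-35.7 -35.1 172.2] yang 93.57 F [ 1.68 -1.9  -5.14] open 0.0327
   shift cm [-0.27  0.01  0.62] twist 0.17
```

View pics/w12.png

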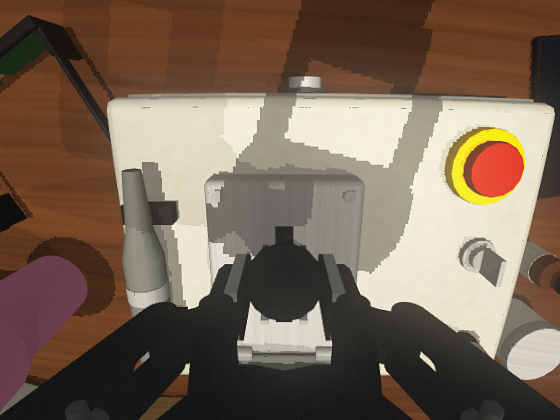

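>>> move_arm(
  increments=[
    [0.06, 0, -0.15, 0, 2.6],
    [0.12, 0, -0.3, 0, 2.6],
    [0.12, 0, -0.3, 0, 2.6],
  ],
)

```text
t: 10.68
tool_pos: [0.5165, -0.0312, 0.1756]
tool_rot: [0.098, -3.14, 0.0]
contact_force: [1.7, -1.3, -5.4]
opening: 0.0331
```

```bash
python3 -c "
from h import *
go(c2w(-33,-35,166),93.4)
"
```

```text
t 10.68 pos [ 0.5165 -0.0312  0.1756] console [-36.7 -35.  175.6] yang 93.58 F [ 1.67 -1.35 -5.37] open 0.0331
   shift cm [-0.37  0.    0.96] twist 0.18
```

The knob is up about 10.5 mm and the spring load reads 5 N. Starting the swing towards the hinge on the arc.

>>> move_arm(
  increments=[
    [-0.44, 0, -0.17, 0, 2.6],
    [-0.88, 0, -0.32, 0, 2.6],
    [-1.34, 0, -0.45, 0, 2.6],
    [-1.79, 0, -0.56, 0, 2.6],
    [-1.79, 0, -0.56, 0, 2.6],
  ],
)

```text
t: 11.3
tool_pos: [0.5345, -0.03, 0.181]
tool_rot: [0.098, -3.139, -0.0]
contact_force: [-0.4, -2.4, -4.9]
opening: 0.0326
```

```bash
python3 -c "
from h import *
go(c2w(-33,-35,166),93.4);snap('wrist','w13')
"
```

```text
t 11.3 pos [ 0.5345 -0.03    0.181 ] console [-18.6 -34.9 181. ] yang 93.59 F [-0.37 -2.44 -4.86] open 0.0326
   shift cm [ 1.44 -0.    1.51] twist 0.19
```

View pics/w13.png

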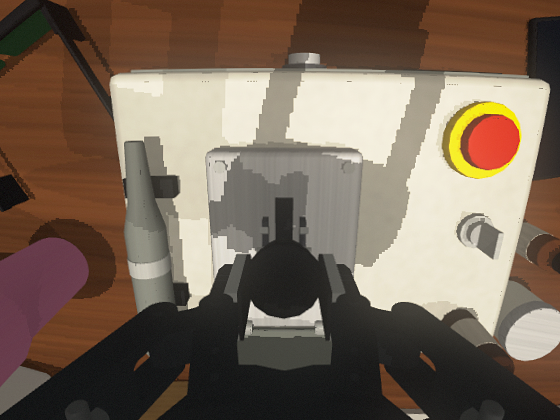

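>>> move_arm(
  increments=[
    [-0.93, 0, -0.14, 0, 2.6],
    [-1.87, 0, -0.19, 0, 2.6],
    [-2.81, 0, -0.14, 0, 2.6],
    [-3.5, 0, -0.03, 0, 2.6],
    [-3.74, 0, 0, 0, 2.6],
  ],
)

```text
t: 11.98
tool_pos: [0.5722, -0.028, 0.1811]
tool_rot: [0.095, -3.14, 0.0]
contact_force: [-3.2, -3.2, -4.6]
opening: 0.032
```

```bash
python3 -c "
from h import *
go(c2w(-33,-35,166),93.4);snap('wrist','w14');snap('scene','s14',(180,80,340,240),4)
"
```

```text
t 11.97 pos [ 0.5722 -0.028   0.1811] console [ 19.1 -35.2 181.1] yang 93.46 F [-3.19 -3.24 -4.6 ] open 0.032
   shift cm [5.21 0.02 1.51] twist 0.06
```

View pics/s14.png

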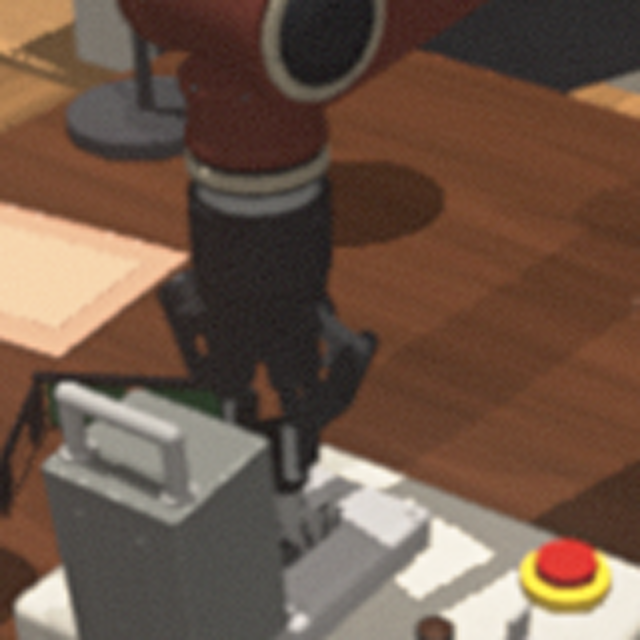

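View pics/w14.png

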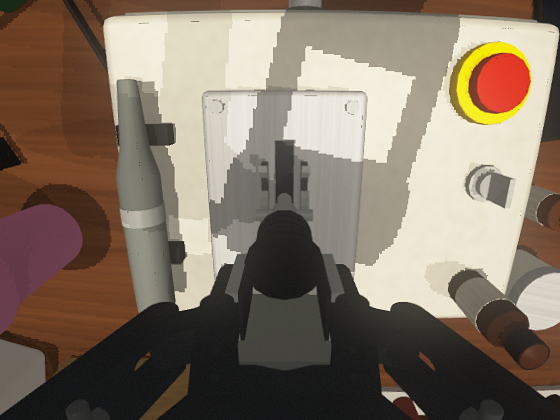

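>>> move_arm(
  increments=[
    [-0.18, 0, 0.04, 0, 2.6],
    [-0.37, 0, 0.09, 0, 2.6],
    [-0.55, 0, 0.13, 0, 2.6],
    [-0.55, 0, 0.13, 0, 2.6],
  ],
)

```text
t: 12.58
tool_pos: [0.578, -0.027, 0.1809]
tool_rot: [-0.099, 3.138, 0.0]
contact_force: [0.9, 0.2, 0.5]
opening: 0.026
```

```bash
python3 -c "
from h import *
go(c2w(-33,-35,166),93.4)
"
```

```text
t 12.57 pos [ 0.578  -0.027   0.1809] console [ 24.9 -34.6 180.9] yang 93.62 F [0.92 0.21 0.52] open 0.026
   shift cm [ 5.8  -0.03  1.48] twist 0.22
```

```bash
python3 -c "
from h import *
snap('wrist','w15');snap('scene','s15',(220,120,320,220),6)
"
```

```text
(no output)
```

View pics/s15.png

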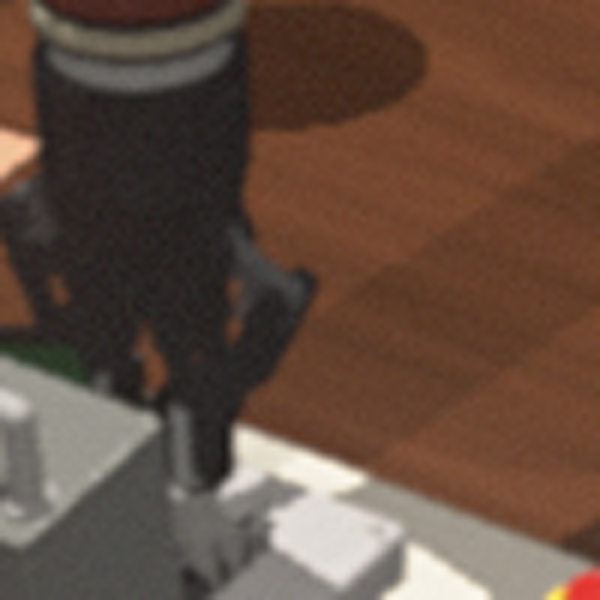

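View pics/w15.png

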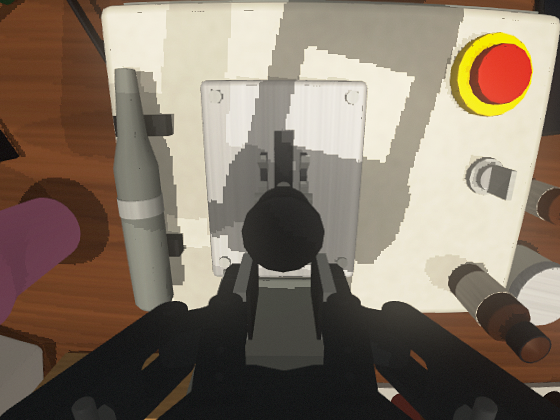

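```bash
cat > lev.py <<'E'
from h import *
from scipy.optimize import least_squares
def lev(d,uv,s):
    f=lambda p: proj(d,[c2w(2-s*np.sin(p[0]),-35+p[1]*1000*0.001,85+s*np.cos(p[0]))])[0]-uv
    r=least_squares(f,[0.,0.]); return r.x, r.fun
E
python3 -c "
from lev import *
for f,uv,ss in (('w8',(283.1,206),(86,)),('w9',(284,255),(86,)),('w12',(285,283),(94,)),('w13',(284,279),(94,98)),('w14',(284,260),(94,98)),('w15',(284,233),(94,98))):
  for s in ss: print(f,s,lev(load(f),uv,s))
"; python3 -c "
from h import *
im=cv2.imread('pics/w15.png')[170:290,220:350]; cv2.imwrite('pics/w15c.png',cv2.resize(im,None,fx=5,fy=5,interpolation=cv2.INTER_CUBIC))"
```

```text
w8 86 (array([0.43511885, 0.05369855]), array([ 5.68434189e-14, -5.68434189e-14]))
w9 86 (array([ 0.4286684 , -0.12187189]), array([ 0.00000000e+00, -2.84217094e-14]))
w12 94 (array([0.4371208 , 0.10381111]), array([ 1.13686838e-13, -5.00222086e-12]))
w13 94 (array([ 0.24815029, -0.18101265]), array([-5.68434189e-14,  2.27373675e-13]))
w13 98 (array([ 0.25980957, -0.18393807]), array([-5.68434189e-14, -5.68434189e-13]))
w14 94 (array([-0.03868341, -0.40965913]), array([ 0.0000000e+00, -1.8587798e-11]))
w14 98 (array([-0.01608018, -0.40598221]), array([-5.68434189e-14, -5.68434189e-14]))
w15 94 (array([0.03498989, 0.11334976]), array([ 2.27373675e-13, -2.13162821e-12]))
w15 98 (array([0.05003077, 0.1109759 ]), array([ 1.76214598e-12, -6.93489710e-12]))
```

View pics/w15c.png

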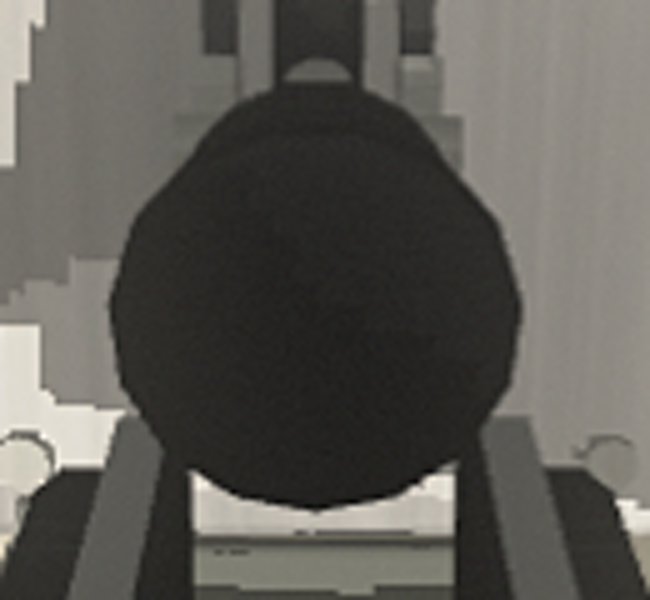

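```bash
python3 -c "
from h import *
o,R=st(); d=load('w15'); p=o['tool_pos']
# camera in tool frame
def tp(q): return p+R@np.array(q)/1000
for q in ((0,0,0),(11,0,0),(-11,0,0),(11,15,17),(11,-15,17),(11,15,12),(11,15,0),(11,15,-20)): print(q,proj(d,[tp(q)])[0].round(1))
"
```

```text
(0, 0, 0) [284.3 288.3]
(11, 0, 0) [284.3 266.1]
(-11, 0, 0) [284.3 309.3]
(11, 15, 17) [315.4 249.3]
(11, -15, 17) [253.2 249.3]
(11, 15, 12) [316.4 253.8]
(11, 15, 0) [319.1 266.1]
(11, 15, -20) [324.5 291.5]
```

The knob slipped forward out of the pads: its flange centre is at (283,230), ahead of the pad edges at v about 250-266. The lever is about upright, its pin riding on the rim. The lever only needs pushing now, so I'll let go, go round to the front and push it with closed fingers.

>>> move_arm(
  increments=[
    [0, 0, 0, 0, 4.5],
    [0, 0, 0, 0, 4.5],
    [0, 0, -2.5, 0, 4.5],
    [0, 0, -5, 0, 4.5],
    [4, 0, -5, 0, 2],
  ],
  newtons=30,
)

```text
t: 13.3
tool_pos: [0.5394, -0.0303, 0.233]
tool_rot: [-0.099, 3.135, -0.002]
contact_force: [-0.1, -0.1, 0.4]
opening: 0.0278
```

>>> move_arm(
  increments=[
    [4, 0, 0, 0, 0],
    [4.5, 0, 0, 0, 0],
    [4.5, 0, 0, 0, 0],
  ],
)

```text
t: 13.68
tool_pos: [0.4927, -0.0327, 0.2302]
tool_rot: [-0.098, 3.139, -0.0]
contact_force: [0.3, 0.9, 0.3]
opening: -0.0005
```

```bash
python3 -c "
from lev import *
go(c2w(-50,-35,177),93.4);snap('wrist','w16');snap('scene','s16',(220,120,320,220),6)
"
```

```text
t 13.68 pos [ 0.4927 -0.0327  0.2302] console [-60.5 -35.2 230.2] yang 93.56 F [0.27 0.86 0.25] open -0.0005
   shift cm [-1.04  0.02  5.32] twist 0.16
```

View pics/s16.png

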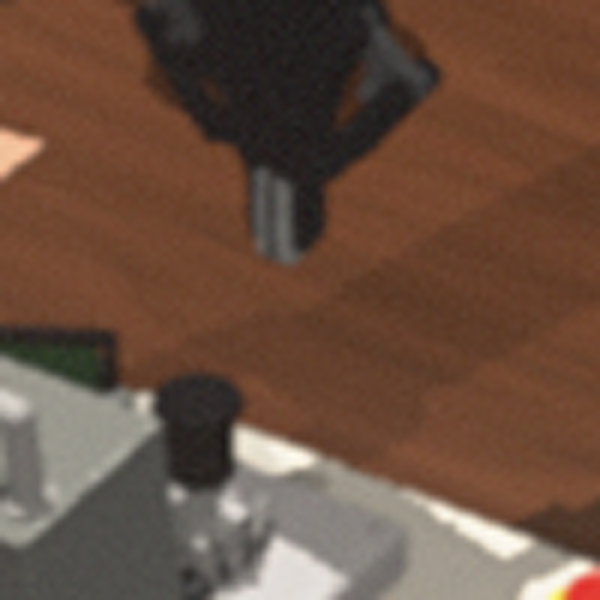

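View pics/w16.png

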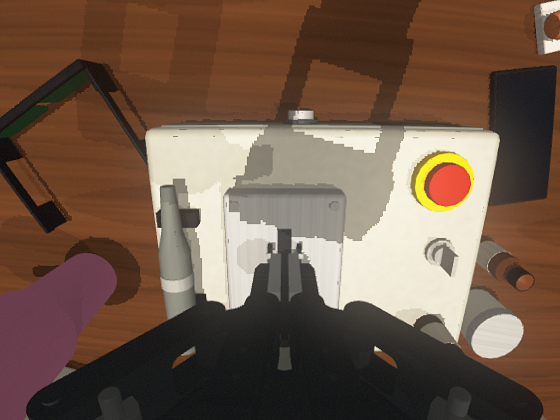

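>>> move_arm(
  increments=[
    [-1.0, 0, 2.5, 0, 0],
    [-1.2, 0, 5.2, 0, 0],
    [-1.2, 0, 5.2, 0, 0],
    [-1.8, 0, 5.2, 0, 0],
    [-2.4, 0, 5.2, 0, 0],
  ],
)

```text
t: 14.4
tool_pos: [0.5178, -0.0313, 0.1796]
tool_rot: [-0.098, 3.137, -0.001]
contact_force: [0.8, -0.7, 0.6]
opening: -0.0
```

```bash
python3 -c "
from lev import *
go(c2w(-50,-35,177),93.4);snap('scene','s17',(220,120,320,220),6)
"
```

```text
t 14.4 pos [ 0.5178 -0.0313  0.1796] console [-35.3 -35.3 179.6] yang 93.58 F [ 0.81 -0.71  0.58] open -0.0
   shift cm [1.47 0.03 0.26] twist 0.18
```

View pics/s17.png

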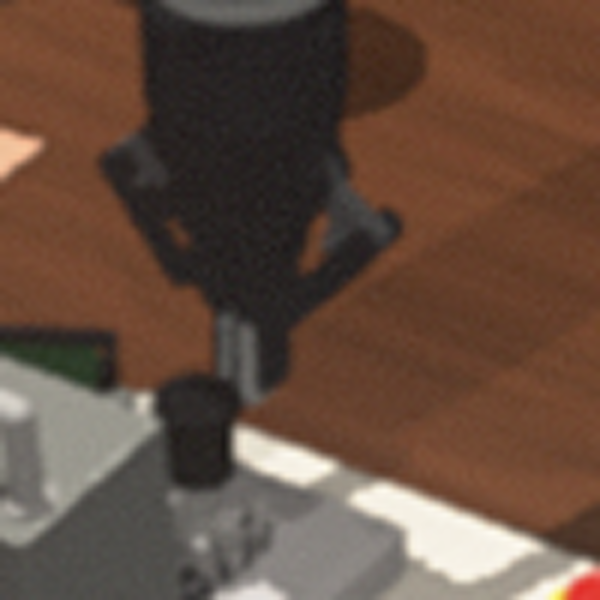

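>>> move_arm(
  increments=[
    [-0.4, 0, 0.4, 0, 0],
    [-0.8, 0, 0.5, 0, 0],
    [-1.3, 0, 0.5, 0, 0],
    [-1.8, 0, 0.5, 0, 0],
  ],
)

```text
t: 14.95
tool_pos: [0.5346, -0.03, 0.173]
tool_rot: [0.098, -3.14, 0.0]
contact_force: [-1.5, -0.5, 0.9]
opening: 0.0002
```

```bash
python3 -c "
from lev import *
go(c2w(-50,-35,177),93.4);snap('scene','s18',(220,120,320,220),6)
"
```

```text
t 14.95 pos [ 0.5346 -0.03    0.173 ] console [-18.5 -35.  173. ] yang 93.57 F [-1.53 -0.5   0.92] open 0.0002
   shift cm [ 3.15  0.01 -0.4 ] twist 0.17
```

View pics/s18.png

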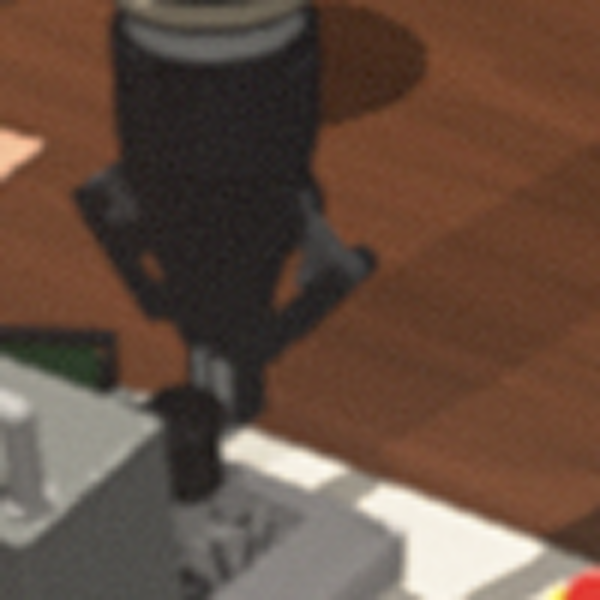

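>>> move_arm(
  increments=[
    [-0.4, 0, 0.05, 0, 0],
    [-0.8, 0, 0.1, 0, 0],
    [-1.2, 0, 0.2, 0, 0],
    [-1.5, 0, 0.2, 0, 0],
    [-1.5, 0, 0.2, 0, 0],
  ],
)

```text
t: 15.62
tool_pos: [0.549, -0.0291, 0.1707]
tool_rot: [0.098, -3.139, -0.0]
contact_force: [-2.5, -1.1, 0.5]
opening: -0.0002
```

>>> move_arm(
  increments=[
    [-0.2, 0, 0.05, 0, 0],
    [-0.4, 0, 0.1, 0, 0],
    [-0.4, 0, 0.1, 0, 0],
  ],
)

```text
t: 16.0
tool_pos: [0.5509, -0.029, 0.1703]
tool_rot: [0.098, -3.132, 0.0]
contact_force: [-14.3, -0.5, 8.2]
opening: -0.0001
```

```bash
python3 -c "
from lev import *
go(c2w(-50,-35,177),93.4);snap('scene','s19',(220,120,320,220),6)
"
```

```text
t 16.0 pos [ 0.5509 -0.029   0.1703] console [ -2.2 -35.  170.3] yang 93.58 F [-14.33  -0.47   8.24] open -0.0001
   shift cm [ 4.78  0.01 -0.63] twist 0.18
```

View pics/s19.png

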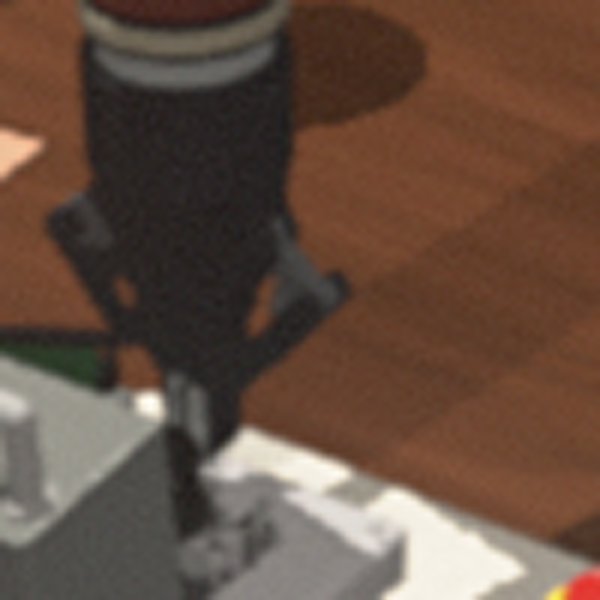

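The stop is met (14 N against 2.5 N while swinging). Easing off, then going up and back to see whether the pin dropped.

>>> move_arm(
  increments=[
    [0.15, 0, 0, 0, 0],
    [0.3, 0, 0, 0, 0],
    [2, 0, 0, 0, 0],
    [4, 0, -4, 0, 0],
    [6, 0, -8, 0, 5],
  ],
)

```text
t: 16.68
tool_pos: [0.4929, -0.0325, 0.2504]
tool_rot: [-0.098, 3.14, 0.001]
contact_force: [-0.1, -0.7, 0.7]
opening: 0.017
```

>>> move_arm(
  increments=[
    [0, 0, -2, 0, 5],
    [0, 0, -2, 0, 5],
    [0, 0, -2, 0, 5],
  ],
)

```text
t: 17.05
tool_pos: [0.4933, -0.0324, 0.268]
tool_rot: [0.098, -3.138, -0.001]
contact_force: [0.3, -0.5, -0.1]
opening: 0.05
```

```bash
python3 -c "
from lev import *
go(c2w(-50,-35,177),93.4);snap('scene','s20',(220,120,320,220),6);snap('wrist','w20');print(ctrl.nose_length)
"
```

```text
t 17.05 pos [ 0.4933 -0.0324  0.268 ] console [-59.9 -34.9 268. ] yang 93.58 F [ 0.31 -0.53 -0.12] open 0.05
   shift cm [-1.02 -0.02  9.1 ] twist 0.18
0.017
```

View pics/s20.png

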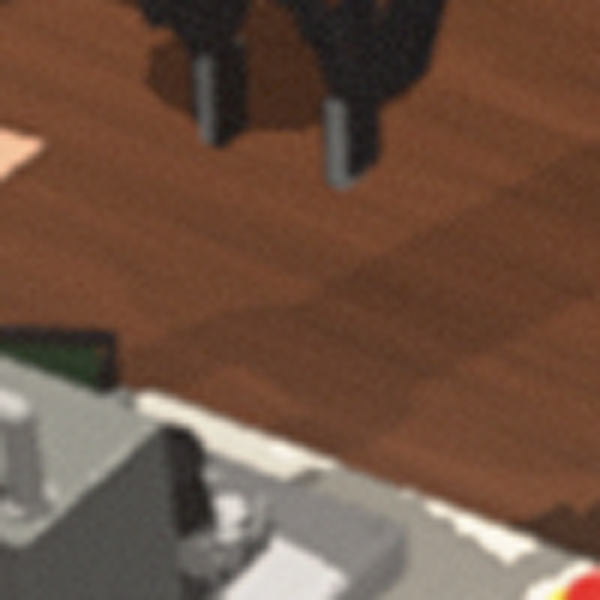

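View pics/w20.png

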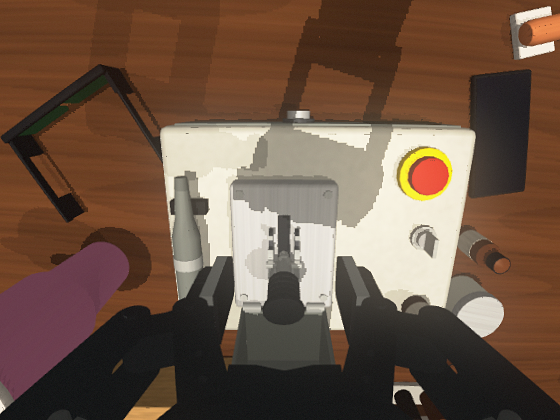

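```bash
python3 -c "
from lev import *
im=load('w20')['image'][180:340,220:350,::-1]; im=cv2.resize(im,None,fx=4.5,fy=4.5,interpolation=cv2.INTER_CUBIC); im=np.clip(im.astype(float)*1.6+20,0,255).astype('uint8')
im2=load('s20')['image'][175:225,240:275,::-1]; im2=cv2.resize(im2,None,fx=12,fy=12,interpolation=cv2.INTER_CUBIC); im2=np.clip(im2.astype(float)*1.6,0,255).astype('uint8')
cv2.imwrite('pics/w20c.png',im);cv2.imwrite('pics/s20c.png',im2)
for q in (0,8):
  for l in (.66,.70,.76):
    a=.40-l; print(q,l,proj(load('w20'),[c2w(2-s*np.sin(a),-35,85+s*np.cos(a)) for s in (51+q,81+q,86+q)]).round(1).tolist(),proj(load('s20'),[c2w(2-s*np.sin(a),-35,85+s*np.cos(a)) for s in (51+q,81+q,86+q)]).round(1).tolist())
"
```

```text
0 0.66 [[283.9, 282.4], [283.9, 308.6], [283.9, 313.4]] [[248.3, 205.1], [245.7, 196.4], [245.3, 194.9]]
0 0.7 [[283.9, 284.0], [283.9, 311.1], [283.9, 316.1]] [[247.8, 205.8], [244.9, 197.4], [244.4, 195.9]]
0 0.76 [[283.9, 286.2], [283.9, 314.5], [283.9, 319.7]] [[247.1, 206.7], [243.7, 198.9], [243.1, 197.6]]
8 0.66 [[283.9, 289.0], [283.9, 316.3], [283.9, 321.4]] [[247.6, 202.8], [245.0, 194.0], [244.6, 192.5]]
8 0.7 [[283.9, 290.8], [283.9, 319.1], [283.9, 324.3]] [[247.0, 203.5], [244.1, 195.1], [243.6, 193.6]]
8 0.76 [[283.9, 293.3], [283.9, 322.9], [283.9, 328.3]] [[246.2, 204.7], [242.8, 196.8], [242.2, 195.4]]
```

View pics/w20c.png

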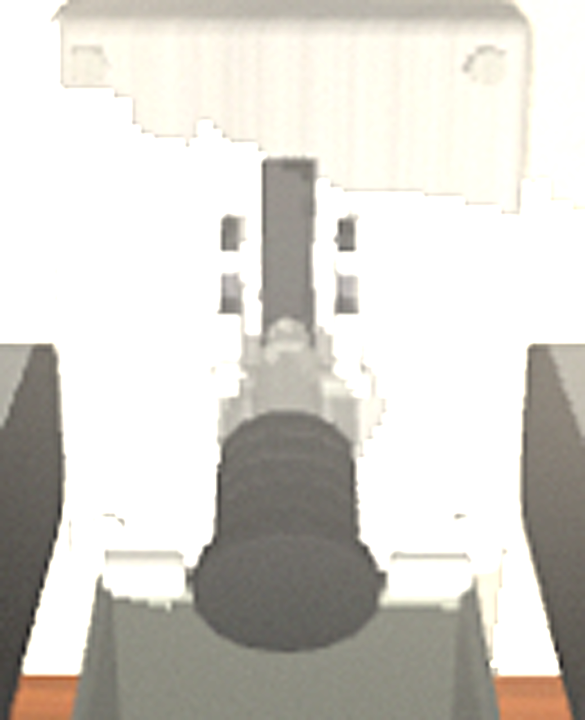

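View pics/s20c.png

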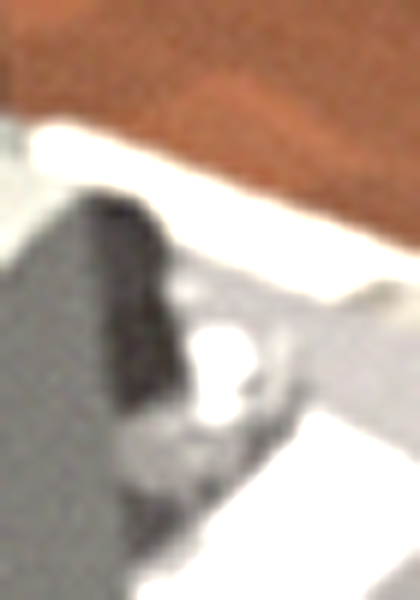

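```bash
cat > fitlev.py <<'E'
from lev import *
def P(d,a,s,r,ang,dx=0):
    ax=np.array([-np.sin(a),0,np.cos(a)]); e1=np.array([np.cos(a),0,np.sin(a)]); e2=np.array([0,1,0])
    c=np.array([2+dx,-35,85])+ax*s+r*(np.cos(ang)*e1+np.sin(ang)*e2)
    return proj(d,[c2w(*c)])[0]
def feats(d,a,q,dx=0):
    # flange top front/back edges and width, barrel bottom front edge
    an=np.linspace(0,2*np.pi,73)
    E=np.array([P(d,a,86+q,18,t,dx) for t in an]); B=np.array([P(d,a,51+q,14,t,dx) for t in an])
    return E[:,1].max(),E[:,1].min(),np.ptp(E[:,0]),B[:,1].min()
E
python3 -c "
from fitlev import *
d=load('w20')
print('meas', 180+650/4.5,180+535/4.5,188/4.5,180+410/4.5)
for dx in (0,-1.5,-3):
  for q in (0,4,8):
   for l in (.5,.55,.6,.65,.7,.75): print(dx,q,l,np.round(feats(d,.4-l,q,dx),1))
"
```

```text
meas 324.44444444444446 298.8888888888889 41.77777777777778 271.1111111111111
0 0 0.5 [318.4 282.5  45.  262.2]
0 0 0.55 [321.5 287.7  44.7 265. ]
0 0 0.6 [324.3 292.7  44.3 267.9]
0 0 0.65 [326.8 297.4  43.9 270.6]
0 0 0.7 [329.  302.   43.5 273.2]
0 0 0.75 [330.9 306.3  43.1 275.8]
0 4 0.5 [321.8 285.7  45.7 264.7]
0 4 0.55 [325.1 291.1  45.3 267.8]
0 4 0.6 [328.1 296.4  44.9 270.8]
0 4 0.65 [330.7 301.3  44.5 273.7]
0 4 0.7 [333.1 306.1  44.1 276.6]
0 4 0.75 [335.1 310.5  43.6 279.3]
0 8 0.5 [325.4 289.   46.3 267.3]
0 8 0.55 [328.8 294.7  45.9 270.6]
0 8 0.6 [332.  300.1  45.5 273.8]
0 8 0.65 [334.8 305.3  45.1 277. ]
0 8 0.7 [337.2 310.3  44.6 280. ]
0 8 0.75 [339.3 314.9  44.1 282.9]
-1.5 0 0.5 [316.8 280.8  45.1 260.6]
-1.5 0 0.55 [320.  286.   44.8 263.5]
-1.5 0 0.6 [322.8 291.   44.4 266.3]
-1.5 0 0.65 [325.3 295.8  44.  269.1]
-1.5 0 0.7 [327.6 300.4  43.6 271.7]
-1.5 0 0.75 [329.5 304.7  43.2 274.3]
-1.5 4 0.5 [320.3 284.   45.8 263.2]
-1.5 4 0.55 [323.6 289.4  45.4 266.3]
-1.5 4 0.6 [326.6 294.7  45.  269.3]
-1.5 4 0.65 [329.3 299.7  44.6 272.2]
-1.5 4 0.7 [331.6 304.4  4
[... 212 characters left out ...]
35.8 308.6  44.7 278.5]
-1.5 8 0.75 [337.9 313.3  44.2 281.3]
-3 0 0.5 [315.3 279.1  45.2 259.1]
-3 0 0.55 [318.5 284.3  44.9 262. ]
-3 0 0.6 [321.3 289.3  44.5 264.8]
-3 0 0.65 [323.9 294.2  44.1 267.5]
-3 0 0.7 [326.1 298.7  43.7 270.2]
-3 0 0.75 [328.1 303.1  43.3 272.8]
-3 4 0.5 [318.7 282.2  45.9 261.6]
-3 4 0.55 [322.1 287.7  45.5 264.7]
-3 4 0.6 [325.1 293.   45.1 267.7]
-3 4 0.65 [327.8 298.   44.7 270.7]
-3 4 0.7 [330.2 302.8  44.2 273.5]
-3 4 0.75 [332.2 307.3  43.8 276.3]
-3 8 0.5 [322.2 285.5  46.5 264.2]
-3 8 0.55 [325.8 291.2  46.1 267.5]
-3 8 0.6 [329.  296.7  45.7 270.7]
-3 8 0.65 [331.8 302.   45.3 273.9]
-3 8 0.7 [334.3 307.   44.8 276.9]
-3 8 0.75 [336.5 311.7  44.3 279.8]
```

Flange top edges at v 324 and 299 and barrel base at v 271 fit "knob down, lever ≈0.70". A knob still on the rim would fit none of them. I'll also press lightly on the knob top, against the stop, to be sure it's fully seated.

>>> move_arm(
  increments=[
    [-4, 0, 0, 0, 0],
    [-7.8, 0, 1.5, 0, 0],
    [-7.8, 0, 6, 0, 0],
    [-7.8, 0, 7.7, 0, 0],
    [-7.8, 0, 7.7, 0, 0],
  ],
)

```text
t: 17.77
tool_pos: [0.5707, -0.0276, 0.1915]
tool_rot: [0.098, -3.138, -0.001]
contact_force: [0.4, -0.5, 0.5]
opening: -0.0
```

>>> move_arm(
  increments=[
    [0, 0, 0.2, 0, 0],
    [0, 0, 0.4, 0, 0],
    [0, 0, 0.6, 0, 0],
    [0, 0, 0.6, 0, 0],
  ],
)

```text
t: 18.27
tool_pos: [0.5716, -0.0278, 0.1884]
tool_rot: [-0.098, 3.139, -0.0]
contact_force: [-2.0, -0.4, 4.6]
opening: 0.0004
```

```bash
python3 -c "
from lev import *
go(c2w(18,-35,184),93.4)
"
```

```text
t 18.27 pos [ 0.5716 -0.0278  0.1884] console [ 18.6 -35.  188.4] yang 93.57 F [-2.04 -0.37  4.63] open 0.0004
   shift cm [ 0.06 -0.    0.44] twist 0.17
```

>>> move_arm(
  increments=[
    [0, 0, 0.2, 0, 0],
    [0, 0, 0.2, 0, 0],
  ],
)

```text
t: 18.52
tool_pos: [0.5721, -0.0278, 0.1881]
tool_rot: [-0.098, 3.137, -0.001]
contact_force: [-4.0, 0.7, 11.0]
opening: -0.0002
```

```bash
python3 -c "
from lev import *
go(c2w(18,-35,184),93.4)
"
```

```text
t 18.52 pos [ 0.5721 -0.0278  0.1881] console [ 19.  -35.  188.1] yang 93.58 F [-3.96  0.74 11.01] open -0.0002
   shift cm [0.11 0.   0.41] twist 0.18
```

The knob doesn't yield at 11 N and its height matches a dropped knob. Now back to the bar to shut the cover.

>>> move_arm(
  increments=[
    [0, 0, -6, 0, 0],
    [0, 0, -12, 10, 3],
    [0, 0, -17, 20, 3],
    [-4, 0, -17, 30, 3],
    [-8, 0, -17, 40, 3],
  ],
)

```text
t: 19.15
tool_pos: [0.6523, -0.0228, 0.3566]
tool_rot: [0.99, 2.978, 0.001]
contact_force: [0.2, -0.3, -1.0]
opening: 0.0302
```

```bash
python3 -c "
from lev import *
go([.692,-.022,.34],3.5)
"
```

```text
t 19.15 pos [ 0.6523 -0.0228  0.3566] console [ 99.4 -34.8 356.6] yang 53.23 F [ 0.21 -0.35 -0.97] open 0.0302
   shift cm [-3.13  2.44  1.67] twist 49.73
```

>>> move_arm(
  increments=[
    [-2, 1.5, 0.8, 10, 3],
    [-3.1, 2.4, 1.6, 20, 3],
    [-3.1, 2.4, 1.6, 30, 3],
    [-3.1, 2.4, 1.6, 40, 3],
    [-3.1, 2.4, 1.6, 49.7, 3],
  ],
)

```text
t: 19.77
tool_pos: [0.6903, -0.0218, 0.3383]
tool_rot: [-2.151, -2.289, 0.001]
contact_force: [-0.6, -0.7, -0.3]
opening: 0.0301
```

>>> move_arm(
  increments=[
    [0, 0, 0, 0, 3],
    [0, 0, 0, 0, 3],
  ],
)

```text
t: 20.02
tool_pos: [0.6902, -0.0219, 0.3387]
tool_rot: [-2.142, -2.298, 0.0]
contact_force: [-0.3, 0.3, 0.5]
opening: 0.0301
```

```bash
python3 -c "
from lev import *
go([.692,-.022,.267],3.5); snap('wrist','w22')
"
```

```text
t 20.02 pos [ 0.6902 -0.0219  0.3387] console [137.3 -36.2 338.7] yang 4.01 F [-0.3   0.33  0.46] open 0.0301
   shift cm [-0.03  0.18  7.17] twist 0.51
```

View pics/w22.png

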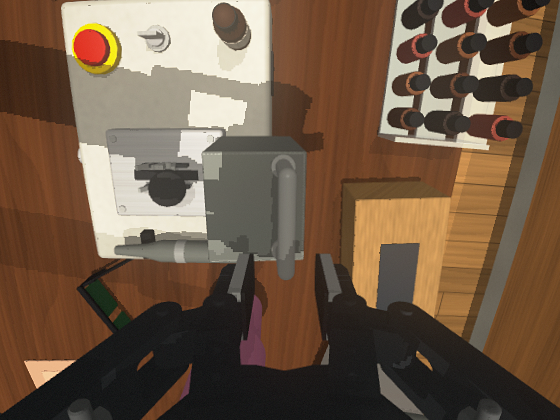

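```bash
python3 -c "
from lev import *
d=load('w22'); print(atz(d,(286.5,195),.267),atz(d,(287,270),.267))
"
```

```text
[0.69030364 0.00196199 0.267     ] [ 0.69444335 -0.05087463  0.267     ]
```

>>> move_arm(
  increments=[
    [0, 0.15, 3, 0.5, 3],
    [0, 0.15, 5.5, 0.5, 3],
    [0, 0.15, 7.2, 0.5, 3],
    [0, 0.15, 7.2, 0.5, 3],
  ],
)

```text
t: 20.58
tool_pos: [0.691, -0.0216, 0.2649]
tool_rot: [-2.153, -2.285, 0.003]
contact_force: [0.3, -0.3, 0.8]
opening: 0.0303
```

>>> move_arm(
  increments=[
    [0, 0, 0, 0, 0.8],
    [0, 0, 0, 0, 0.8],
    [0, 0, 0, 0, 0.8],
  ],
  newtons=40,
)

```text
t: 20.95
tool_pos: [0.6917, -0.0218, 0.2684]
tool_rot: [2.155, 2.286, 0.0]
contact_force: [-5.7, -0.5, 3.9]
opening: 0.0104
```

```bash
python3 -c "
from lev import *
go([.692,-.022,.265],3.5); snap('wrist','w23')
"
```

```text
t 20.95 pos [ 0.6917 -0.0218  0.2684] console [138.8 -36.2 268.4] yang 3.38 F [-5.67 -0.48  3.86] open 0.0104
   shift cm [-0.02  0.03  0.34] twist -0.12
```

View pics/w23.png

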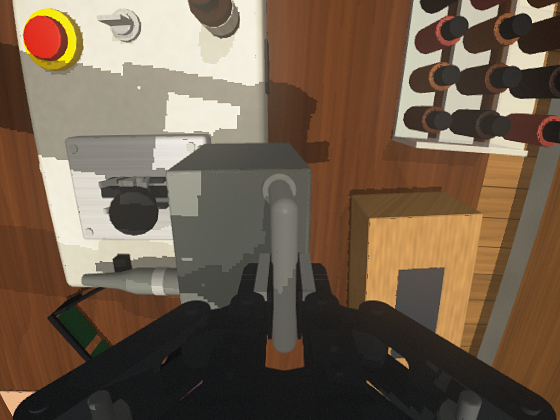

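Bar gripped again (10.4 mm reading). Folding the cover down along the reversed arc.

>>> move_arm(
  increments=[
    [0, -1.1, -0.4, 0, 0.8],
    [0, -2.3, -0.75, 0, 0.8],
    [0, -4.0, -1.15, 0, 0.8],
    [0, -5.7, -1.35, 0, 0.8],
    [0, -7.5, -1.4, 0, 0.8],
  ],
)

```text
t: 21.62
tool_pos: [0.6188, -0.0261, 0.2853]
tool_rot: [2.149, 2.28, 0.011]
contact_force: [4.5, 1.2, 0.1]
opening: 0.0103
```

```bash
python3 -c "
from lev import *
go([.4518+.165*.998,-.036+.165*.065,.1588+.123],3.5)
"
```

```text
t 21.62 pos [ 0.6188 -0.0261  0.2853] console [ 65.8 -36.1 285.3] yang 3.39 F [4.51 1.16 0.1 ] open 0.0103
   shift cm [ 0.1  -0.23  0.35] twist -0.11
```

>>> move_arm(
  increments=[
    [0, -1.8, 0.15, 0, 0.8],
    [0, -3.55, 0.5, 0, 0.8],
    [0, -5.25, 1.0, 0, 0.8],
    [0, -6.95, 1.7, 0, 0.8],
    [0, -8.55, 2.6, 0, 0.8],
  ],
)

```text
t: 22.25
tool_pos: [0.5323, -0.0312, 0.2597]
tool_rot: [2.151, 2.282, 0.007]
contact_force: [-3.5, 1.0, 15.2]
opening: 0.0106
```

```bash
python3 -c "
from lev import *
go([.4518+.0795*.998,-.036+.0795*.065,.1588+.097],3.5)
"
```

```text
t 22.25 pos [ 0.5323 -0.0312  0.2597] console [-20.9 -36.  259.7] yang 3.39 F [-3.49  1.01 15.23] open 0.0106
   shift cm [ 0.04 -0.12  0.39] twist -0.11
```

>>> move_arm(
  increments=[
    [0, -1.5, 0.9, 0, 0.8],
    [0, -3.0, 2.0, 0, 0.8],
    [0, -4.3, 3.3, 0, 0.8],
    [0, -5.5, 4.7, 0, 0.8],
    [0, -6.5, 6.2, 0, 0.8],
  ],
)

```text
t: 22.88
tool_pos: [0.4667, -0.035, 0.1939]
tool_rot: [2.153, 2.284, 0.003]
contact_force: [-0.2, 0.4, 4.0]
opening: 0.01
```

```bash
python3 -c "
from lev import *
go([.4518,-.036,.1588],3.5)
"
```

```text
t 22.88 pos [ 0.4667 -0.035   0.1939] console [-86.6 -35.9 193.9] yang 3.38 F [-0.18  0.43  4.05] open 0.01
   shift cm [-0.01 -1.5   3.51] twist -0.12
```

>>> move_arm(
  increments=[
    [0, -0.5, 0.8, 0, 0.8],
    [0, -0.85, 1.6, 0, 0.8],
    [0, -1.2, 2.4, 0, 0.8],
    [0, -1.5, 3.1, 0, 0.8],
    [0, -1.5, 3.1, 0, 0.8],
  ],
)

```text
t: 23.5
tool_pos: [0.4513, -0.0359, 0.1608]
tool_rot: [-2.155, -2.285, 0.001]
contact_force: [0.3, -0.7, 0.2]
opening: 0.0102
```

```bash
python3 -c "
from lev import *
go([.4518,-.036,.1588],3.5)
"
```

```text
t 23.5 pos [ 0.4513 -0.0359  0.1608] console [-102.   -35.9  160.8] yang 3.37 F [ 0.34 -0.67  0.24] open 0.0102
   shift cm [-0.01  0.05  0.2 ] twist -0.13
```

Near shut with no load yet. I'll push down until the plinth takes the force.

>>> move_arm(
  increments=[
    [0, 0, 0.2, 0, 0.8],
    [0, 0, 0.4, 0, 0.8],
    [0, 0, 0.4, 0, 0.8],
  ],
)

```text
t: 23.88
tool_pos: [0.451, -0.036, 0.1593]
tool_rot: [-2.153, -2.284, 0.004]
contact_force: [-8.2, 0.3, 10.9]
opening: 0.0103
```

```bash
python3 -c "
from lev import *
go([.4518,-.036,.1588],3.5);snap('scene','s25',(180,110,340,260),4);snap('wrist','w25')
"
```

```text
t 23.88 pos [ 0.451  -0.036   0.1593] console [-102.4  -35.9  159.3] yang 3.39 F [-8.21  0.28 10.93] open 0.0103
   shift cm [-0.01  0.08  0.05] twist -0.11
```

View pics/s25.png

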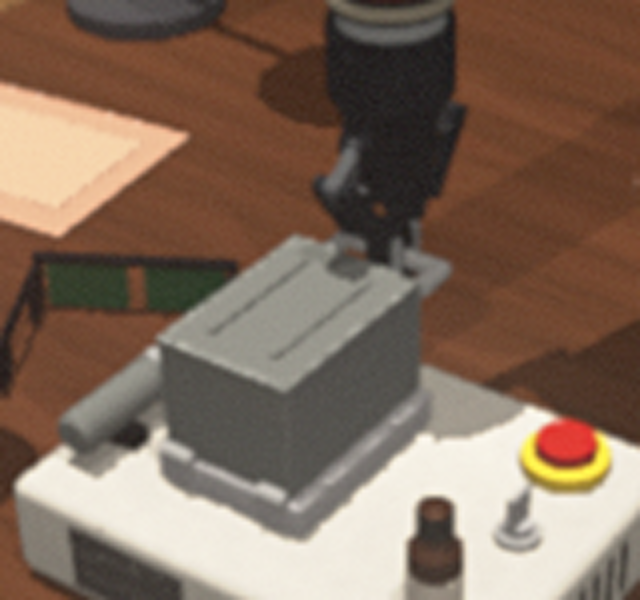

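>>> move_arm(
  increments=[
    [0, 0.1, 0.2, 0, 0.8],
    [0, 0.1, 0.2, 0, 0.8],
    [0, 0.1, 0, 0, 3],
    [0, 0.1, 0, 0, 3],
    [0, 0.1, -4, 0, 3],
  ],
)

```text
t: 24.6
tool_pos: [0.4502, -0.0352, 0.1939]
tool_rot: [-2.15, -2.28, 0.007]
contact_force: [0.3, 0.1, 0.7]
opening: 0.0302
```

>>> move_arm(
  increments=[
    [0, 0, -1, 0, 0],
    [0, 0, -1, 0, 0],
    [0, 0, 0, 0, 0],
    [0, 0, 1.2, 0, 0],
    [0, 0, 1.2, 0, 0],
  ],
)

```text
t: 25.22
tool_pos: [0.4519, -0.0356, 0.1839]
tool_rot: [-2.153, -2.284, 0.002]
contact_force: [0.2, 0.9, 0.8]
opening: -0.0002
```

```bash
python3 -c "
from lev import *
go([.4518,-.036,.183],3.5);
"
```

```text
t 25.23 pos [ 0.4519 -0.0356  0.1839] console [-101.4  -35.6  183.9] yang 3.37 F [0.18 0.87 0.77] open -0.0002
   shift cm [-0.04 -0.01  0.09] twist -0.13
```

>>> move_arm(
  increments=[
    [0, 0, 0.15, 0, 0],
    [0, 0, 0.3, 0, 0],
    [0, 0, 0.4, 0, 0],
    [0, 0, 0.4, 0, 0],
  ],
)

```text
t: 25.72
tool_pos: [0.4524, -0.0358, 0.1829]
tool_rot: [-2.154, -2.285, 0.001]
contact_force: [-4.3, 0.8, 6.2]
opening: -0.0003
```

```bash
python3 -c "
from lev import *
go([.4518,-.036,.183],3.5);
"
```

```text
t 25.73 pos [ 0.4524 -0.0358  0.1829] console [-100.9  -35.8  182.9] yang 3.38 F [-4.32  0.76  6.15] open -0.0003
   shift cm [-0.02 -0.06 -0.01] twist -0.12
```

>>> move_arm(
  increments=[
    [0, 0, 0.15, 0, 0],
    [0, 0, 0.3, 0, 0],
    [0, 0, 0.3, 0, 0],
  ],
)

```text
t: 26.1
tool_pos: [0.4526, -0.0358, 0.1825]
tool_rot: [-2.154, -2.286, 0.002]
contact_force: [-10.7, 1.9, 18.8]
opening: -0.0
```

```bash
python3 -c "
from lev import *
go([.4518,-.036,.183],3.5);
"
```

```text
t 26.1 pos [ 0.4526 -0.0358  0.1825] console [-100.7  -35.8  182.5] yang 3.39 F [-10.72   1.91  18.81] open -0.0
   shift cm [-0.01 -0.08 -0.05] twist -0.11
```

>>> move_arm(
  increments=[
    [0, 0, -0.5, 0, 0],
    [0, 0, -5, 0, 0],
    [0, 0, -10, 0, 0],
    [6, -5, -14, 0, 0],
    [12, -8, -14, 0, 0],
  ],
)

```text
t: 26.72
tool_pos: [0.3806, 0.0569, 0.3178]
tool_rot: [2.156, 2.28, 0.005]
contact_force: [1.2, 1.5, -0.5]
opening: 0.0001
```

>>> move_arm(
  increments=[
    [6, 0, 0, 0, 2],
    [12, 0, 0, 0, 2],
    [18, 0, 0, 0, 2],
    [18, 0, 0, 0, 2],
    [18, 0, 0, 0, 2],
  ],
)

```text
t: 27.35
tool_pos: [0.3699, 0.2362, 0.3149]
tool_rot: [2.154, 2.287, -0.002]
contact_force: [0.5, 0.4, 0.5]
opening: 0.0201
```

```bash
python3 -c "
from lev import *
go([.4518,-.036,.183],3.5);snap('scene','s27',(170,100,370,250),4);snap('top','t27',(215,120,395,255),4);snap('scene','s27f')
"
```

```text
t 27.35 pos [0.3699 0.2362 0.3149] console [-167.   240.6  314.9] yang 3.42 F [0.48 0.39 0.51] open 0.0201
   shift cm [-27.65   6.56  13.2 ] twist -0.08
```

View pics/s27.png

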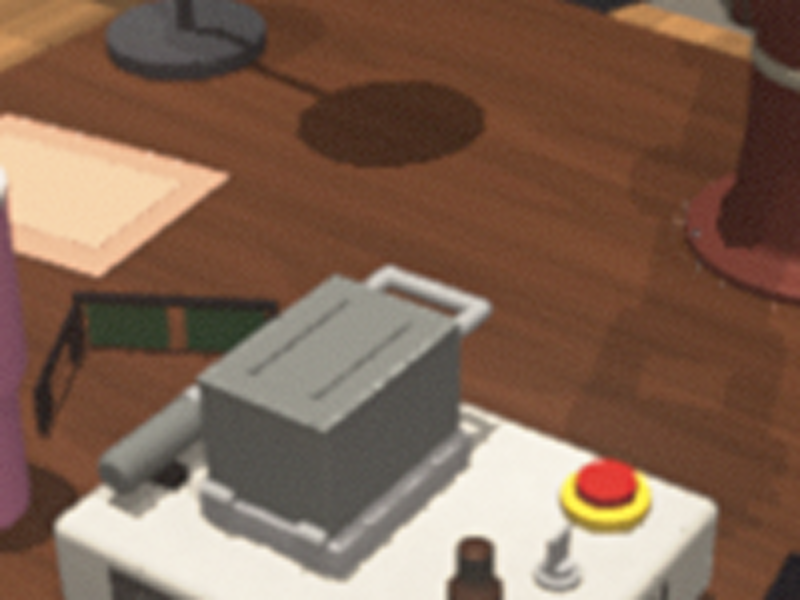

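View pics/t27.png

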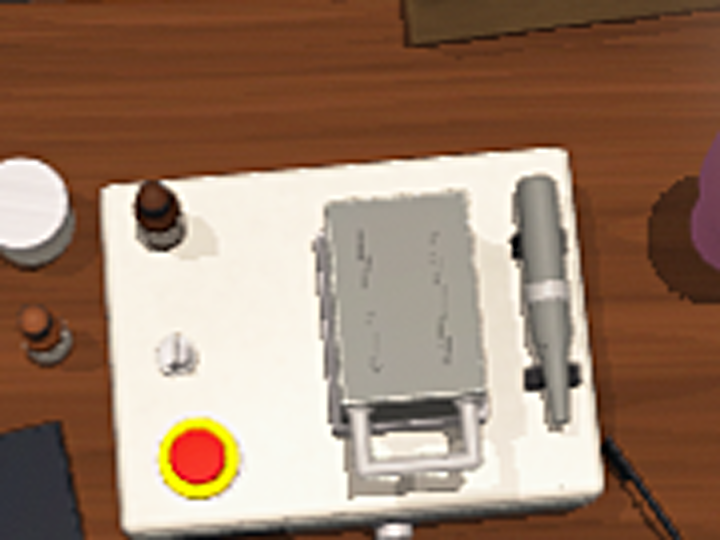

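View pics/s27f.png

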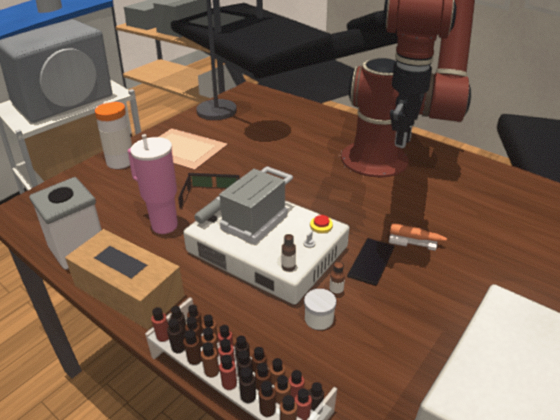

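The cover looks shut (bar at scene (276,174)) and the bystanders look unmoved. One pixel comparison with the start pictures before handing in.

```bash
python3 -c "
from h import *
for a,b,box in (('scene0','s27f',(60,120,470,330)),('top0','t27',(195,100,470,262))):
    A=cv2.cvtColor(load(a)['image'],6).astype(np.float32);B=cv2.cvtColor(load(b)['image'],6).astype(np.float32)
    for n,(x0,y0,x1,y1) in {'all':box,'hood':(215,165,295,240) if a[0]=='s' else (290,160,345,245)}.items():
        s,r=cv2.phaseCorrelate(A[y0:y1,x0:x1],B[y0:y1,x0:x1]); D=np.abs(A-B)[y0:y1,x0:x1]; print(a,n,np.round(s,2),round(r,2),(D>40).sum(),D.mean().round(2))
from station import order
print(order.finish_job())
"
```

```text
scene0 all [0.06 0.02] 0.87 731 4.04
scene0 hood [0.22 0.91] 0.78 372 8.43
top0 all [0.01 0.1 ] 1.0 391 1.98
top0 hood [0.04 0.65] 0.89 352 10.41
the job is handed in; nothing more can be done
None
```

The laser is armed as far as I can tell: the lever is in the far notch, the cover is shut and released, and the job was handed in at about 27 s of the 72 s allowed.

**What I did**
1. I folded the cover back by its bar to the hinge stop.
2. I gripped the knob's flange and pulled it up about 10.5 mm, then started the swing.
3. The knob slipped out of the jaws with the lever about upright and its pin riding on the rim. I pushed the lever the rest of the way with closed fingers until it met its stop (14 N).
4. I folded the cover shut, pressed it down and moved the arm clear.

**Last checks**
- **Lever and knob:** the wrist picture fits the knob fully down with the lever at about 0.70, within the 0.66–0.86 range for the armed notch. The knob did not give under 11 N from above.
- **Cover:** a push of about 19 N on the bar met solid resistance with the bar's top at 166 mm, which is the shut height.
- **Hood position, a mismatch:** in the last pictures the hood shows 0.7–0.9 px lower than at the start, about 2 mm. I take that to mean the cover stood slightly open at the start, and did not check further.
- **Bystanders and emergency stop:** overall picture shift is 0.1 px or less, and the bystanders look where they were. The arm never went to the emergency stop.

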